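Clear the cover-plate stand: slide out, pick and sort pedal plates

TASK

Empty the slotted stand of its freshly finished aluminium cover plates: slide each one along its lane until its end overhangs the far edge, take it by the free end, and lay it flat, marked side up, in a tray: plates with a round sticker in the plain plywood tray, plates with a strip of tape across them in the tray with the lugs (they may lie on one another). The finish is soft, so push and grip lightly (about 10 N, never over 25 N from a finger), never let a plate drop to the bench, and leave the mug, screwdriver and carton alone.

Things in the scene. Friction and masses are not known exactly. Their poses are not given: they have to be found in the camera images.
- pass_a: loose flat aluminium cover plate 115 (x) x 42 (y) x 5 mm, about 65 g; origin at the centre of its underside, top +z (black holes are only painted). Marked as PASSED by a round blue sticker, 20 mm, in the middle of its top face. Starts in a lane of the stand, long axis along it, front end 10 to 35 mm short of the front edge. May be absent.
- pass_b: loose flat aluminium cover plate 115 (x) x 42 (y) x 5 mm, about 65 g; origin at the centre of its underside, top +z (black holes are only painted). Marked as PASSED by a round blue sticker, 20 mm, in the middle of its top face. Starts in a lane of the stand, long axis along it, front end 10 to 35 mm short of the front edge. May be absent.
- pass_c: loose flat aluminium cover plate 115 (x) x 42 (y) x 5 mm, about 65 g; origin at the centre of its underside, top +z (black holes are only painted). Marked as PASSED by a round blue sticker, 20 mm, in the middle of its top face. Starts in a lane of the stand, long axis along it, front end 10 to 35 mm short of the front edge. May be absent.
- rej_a: loose flat aluminium cover plate 115 (x) x 42 (y) x 5 mm, about 65 g; origin at the centre of its underside, top +z (black holes are only painted). Marked for REWORK by a straight strip of blue tape, 12 mm wide, right across the middle of its top face. Starts in a lane of the stand, long axis along it, front end 10 to 35 mm short of the front edge. May be absent.
- rej_b: loose flat aluminium cover plate 115 (x) x 42 (y) x 5 mm, about 65 g; origin at the centre of its underside, top +z (black holes are only painted). Marked for REWORK by a straight strip of blue tape, 12 mm wide, right across the middle of its top face. Starts in a lane of the stand, long axis along it, front end 10 to 35 mm short of the front edge. May be absent.
- stand: fixed wooden stand, 200 (x) x 280 (y) mm; origin at its footprint's centre on the bench. Deck 50 mm up, with five lanes along its x, centres at its y = -110, -55, 0, 55, 110 mm, each 50 mm clear, between ribs 5 mm wide and 8 mm high. Lanes are open at both ends; no finger fits beside a plate in its lane. Plates are slid over the edge at x = +100 mm, away from the robot.
- stand_edge (a point): middle of the stand's front edge at deck height (50 mm); axes as the stand's: x points out over the edge, along the lanes. Deck 12 mm thick with open air beyond and below: a plate falls when its centre passes the edge (57 mm overhang).
- pass_tray: loose open plywood tray with plain rectangular rim, 170 (x) x 130 (y) x 30 mm outside, walls and floor 5 mm, 0.6 kg; origin at the centre of its underside, z up. For passed plates. Stands on one side of the stand or the other.
- rework_tray: loose open grey tray of the same size (170 x 130 x 30 mm, walls and floor 5 mm, 0.6 kg) but with a flat lug (14 x 70 mm) sticking out of the rim at each short end; origin at the centre of its underside, z up. For plates to be reworked. Stands on the other side.
- mug: bystander: white mug, 76 mm across, 90 mm high, origin at the centre of its underside; leave alone.
- driver: bystander: screwdriver lying on the bench; leave alone.
- carton: bystander: cardboard carton 90 x 120 x 60 mm, origin at the centre of its underside; leave alone.
Things that resemble listed ones, but are neither listed nor needed, are in the scene too. What is shaped like the pass_b but green or red is not meant. Leave any pink look-alike of the rej_a alone.

How it is judged:
At the end, for the whole second after the job is handed in: Every plate present lies at rest in its own tray (dot: plain; strip: lugged), marked side up, flat within 0.2 rad, centre within 60 mm (tray x) and 42 mm (tray y) of the tray's centre, underside under 28 mm above the tray's underside; both trays level on the bench (x of pass_a in the frame of pass_tray between -0.06 and 0.06 m and y of pass_a in the frame of pass_tray between -0.042 and 0.042 m and z of each of pass_a, pass_b, pass_c in the frame of pass_tray below 0.028 m and angle between each of pass_a, pass_b, pass_c, rej_a, rej_b's own z axis and vertical below 0.2 rad and linear speed of each of pass_a, pass_b, pass_c, rej_a, rej_b below 0.02 m/s and x of pass_b in the frame of pass_tray between -0.06 and 0.06 m and y of pass_b in the frame of pass_tray between -0.042 and 0.042 m and x of pass_c in the frame of pass_tray between -0.06 and 0.06 m and y of pass_c in the frame of pass_tray between -0.042 and 0.042 m and x of rej_a in the frame of rework_tray between -0.06 and 0.06 m and y of rej_a in the frame of rework_tray between -0.042 and 0.042 m and z of each of rej_a, rej_b in the frame of rework_tray below 0.028 m and x of rej_b in the frame of rework_tray between -0.06 and 0.06 m and y of rej_b in the frame of rework_tray between -0.042 and 0.042 m and angle between each of pass_tray, rework_tray's own z axis and vertical below 0.05 rad and height (world z) of each of pass_tray, rework_tray below 0.01 m); the robot touches nothing.
It fails at once if a plate drops to the bench (height (world z) of any of pass_a, pass_b, pass_c, rej_a, rej_b below 0.003 m).
It fails at once if a plate is pushed or gripped hard (more than 50 N from both fingers together) (contact force between the fingers and pass_a above 50 N or contact force between the fingers and pass_b above 50 N or contact force between the fingers and pass_c above 50 N or contact force between the fingers and rej_a above 50 N or contact force between the fingers and rej_b above 50 N).
It fails at once if the mug, screwdriver or carton is moved more than 30 mm (distance of any of mug, driver, carton from where it was at the start of the episode above 0.03 m).
Of pass_a, pass_b, pass_c, rej_a, rej_b only 4 to 5 are there at a start; the rules pass over those that are not, and their reading is None.
At some moment in a run one of pass_tray, rework_tray may be knocked a few centimetres aside while the robot is not near it.
It also fails if it takes over 210 s, if anything falls off the work surface, if the arm or the gripper's body presses on something with over 40 N, if the wrist force passes 120 N, or if a joint passes its speed limit or range.

ROBOT

A 6-joint arm with a two-finger parallel gripper is mounted at the origin on the work surface. World frame = base frame: x ahead of the robot, y to its left, z up, the work surface at z = 0. Lengths are in m, angles in rad, forces in N, time in s.
With the tool pointing down it reaches from about 0.4 to 0.825 m from the base axis. Payload 7 kg.
Tool frame: the origin (TCP) lies at the very end of the fingers, on their centre line; the grasp point (between the pads) lies 19 mm behind it; z points along the fingers, y is the line along which they close (so a half turn about z gives the same grasp; the last joint's range is limited). The gripper opens to 88 mm and grips with 3 to 60 N. Pads are 19 mm wide; open, the fingers measure 130 mm over their backs; the gripper's body (78 mm by 193 mm) begins 47 mm behind the grasp point.
Start: joints at [1.593, 0.359, 0.012, 0, -1.224, -0.288], TCP at [0.177, 0.651, 0.227] pointing down, gripper open.
Joint ranges: [-3.07, 3.07], [-1.43, 2.12], [-1.02, 1.25], [-3.03, 1.67], [-3.05, -0], [-3.03, 3.03]. Speed limits (rad/s): [2.39, 2.39, 3.01, 3.14, 3.14, 3.14].

INTERFACE

Orientations are given as a rotation vector (axis times angle).
In Python, from workcell import ctrl gives the robot as it stands. The module is installed in compiled form; this text tells all that it offers.
- The arm moves only by the tool jog_arm, never from a script. Its arguments are lists of equal length, an entry for each row: "xyz": the shift along the tool's x, y, z in cm, a list of three; "turn": the turn, a rotation vector about the tool's x, y, z in rad, a list of three; "fingers": the opening, from -1 (shut) to 1 (fully open). A call has 1 to 12 rows; each row is the pose to reach, as a shift and turn from the pose commanded when the call began, along the tool's axes at that moment; what a row does not reach only later rows make up. A row lasts 1/10 s, in which the tool goes at most 50 mm and 8.59 degrees, less where a joint would pass 70% of its speed; a pose out of reach is approached as far as the arm can. A call with a gripper value outside its range is refused whole. The fingers move at their own pace and stop on an object; "squeeze" is the grip in N (left out, the last holds). Time passes only in rows, so rows that repeat a pose let the fingers close. It gives the time, the measured TCP pose, the force, the opening and the grip force at its end, in the units of the state.
- ctrl.state(): the state, without advancing time (a new reading comes with each control period).
- ctrl.grab_frame(name): name is "scene" or "top"; returns the picture (400x640x3 uint8, red, green, blue); there is no depth.
- ctrl.calibration(name): a dict with "K" (3x3 intrinsics, pixels), "dist" ([k1, k2, p1, p2, k3] as OpenCV has them; the pictures are not rectified), "pose" (4x4, takes a point from camera to world coordinates). Camera axes: x right, y up, looking along -z (the intrinsics and any distortion apply to the point x, -y, -z); pixel columns grow to the right and rows downward; lengths in m; the calibration is good to about 2 mm. A picture is of the moment at which its call begins. calibration takes no time and is no camera call.
- ctrl.job_done(): hands the job in; it is judged then, once.
Trained networks look in the newest picture that a camera, given by its name, has taken for a name from the list of things; names that differ only in an ending like _2 or _b are one class to them, and where a whole thing is asked for, a point or a joint stands for the part that bears it (a point fixed in the world has none). Each returns a list of dicts, best first, with "conf" (0 to 1); they miss things now and then, are a little off and sometimes report something else, mostly with a low value. They report only what shows in the picture. A call takes as long as a camera call. They do not tell look-alikes from the thing itself.
- ctrl.boxes_of(name, camera): "extent" ([left, top, width, height] in pixels, round what is visible of it).
The state is a dict: "t": time; "qpos": joint angles; "joint_vel": joint speeds; "effort": joint torques, N m; "tool_pos": TCP position; "eef_rot": TCP orientation; "wrist_force": force on the tool from outside, world axes, zero at the start; "torque": the same for the moment, N m; "grip_width": finger opening in m; "finger_force": force on a finger pad.
Only numpy, scipy, OpenCV 4.12 (cv2) and the standard library are available. Lean on these libraries where they do the work, as an engineer would, in place of code of your own. Each camera call takes 0.05 s, during which the arm holds its last target. There are 200 camera calls.

## Working session

There is one attempt and no reset: what is moved stays moved. The work goes in short steps, Python scripts to look and compute and a tool call to move; the robot and the scene stay as the last step left them, time stands still between calls to the robot, and variables do not carry over. Pictures are saved under pics/ and viewed, at most 14 in all, crops included, and the job is handed in when it is done.

Besides the shell and the picture viewer there is one more tool, called after "Request:" as name(argument=value, ...) on one line, values as JSON. jog_arm: Moves the arm, as the interface text tells. Its arguments: {"type":"object","properties":{"xyz":{"type":"array"},"turn":{"type":"array"},"fingers":{"type":"array"},"squeeze":{"type":"number"}},"required":["xyz","turn","fingers"]}

```bash
ls; mkdir -p pics; python3 - <<'E'
from workcell import ctrl
import cv2,numpy as np
for n in("scene","top"):
    im=ctrl.grab_frame(n); cv2.imwrite(f"pics/{n}0.png",im[:,:,::-1])
    c=ctrl.calibration(n); print(n,np.round(c["K"],1).tolist(),c["dist"],np.round(c["pose"],3).tolist())
for n in("stand","pass_tray","rework_tray","pass_a","rej_a","mug","driver","carton"):
    print(n,[(np.round(d["extent"]).tolist(),round(d["conf"],2)) for d in ctrl.boxes_of(n,"top")])
s=ctrl.state(); print({k:np.round(v,3).tolist() for k,v in s.items()})
E
```

```text
pics
scene [[435.9, 0.0, 322.5], [0.0, 435.9, 201.1], [0.0, 0.0, 1.0]] [-0.05405469  0.          0.          0.          0.        ] [[-0.693, -0.597, 0.403, 0.945], [0.721, -0.575, 0.387, 0.388], [0.0, 0.559, 0.829, 0.856], [0.0, 0.0, 0.0, 1.0]]
top [[416.5, 0.0, 325.1], [0.0, 416.5, 198.8], [0.0, 0.0, 1.0]] [-0.11230917  0.          0.          0.          0.        ] [[-0.03, 0.996, -0.081, 0.498], [-1.0, -0.03, -0.003, 0.002], [-0.006, 0.081, 0.997, 0.963], [0.0, 0.0, 0.0, 1.0]]
stand [([267.0, 172.0, 131.0, 99.0], 0.58)]
pass_tray [([165.0, 219.0, 70.0, 82.0], 0.8)]
rework_tray [([419.0, 207.0, 64.0, 87.0], 0.84), ([369.0, 182.0, 24.0, 47.0], 0.71)]
pass_a [([346.0, 294.0, 49.0, 27.0], 0.93), ([369.0, 178.0, 25.0, 52.0], 0.82), ([322.0, 183.0, 19.0, 56.0], 0.7), ([243.0, 69.0, 35.0, 44.0], 0.68), ([344.0, 183.0, 27.0, 52.0], 0.67)]
rej_a [([257.0, 283.0, 35.0, 51.0], 0.79), ([164.0, 110.0, 59.0, 44.0], 0.74), ([296.0, 185.0, 26.0, 52.0], 0.63), ([271.0, 192.0, 21.0, 51.0], 0.6), ([264.0, 175.0, 134.0, 98.0], 0.43)]
mug [([384.0, 93.0, 40.0, 48.0], 0.75), ([369.0, 181.0, 25.0, 50.0], 0.45)]
driver [([296.0, 80.0, 27.0, 78.0], 0.77)]
carton [([164.0, 110.0, 60.0, 44.0], 0.81)]
{'t': 0.5, 'qpos': [1.593, 0.359, 0.012, -0.0, -1.224, -0.288], 'joint_vel': [0.001, -0.003, 0.002, 0.001, 0.0, 0.001], 'effort': [0.0, -58.18, 29.307, 6.997, 0.012, -0.0], 'tool_pos': [0.177, 0.651, 0.227], 'eef_rot': [3.114, -0.416, 0.0], 'wrist_force': [-0.785, 0.16, 0.422], 'torque': [0.023, -0.075, -0.057], 'finger_force': 0.0, 'grip_width': 0.088}
```

```bash
python3 - <<'E'
import cv2
a=cv2.imread("pics/top0.png")[60:340,130:510]; cv2.imwrite("pics/top0c.png",cv2.resize(a,(800,589),interpolation=cv2.INTER_CUBIC))
E
```

```text
(no output)
```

View pics/scene0.png

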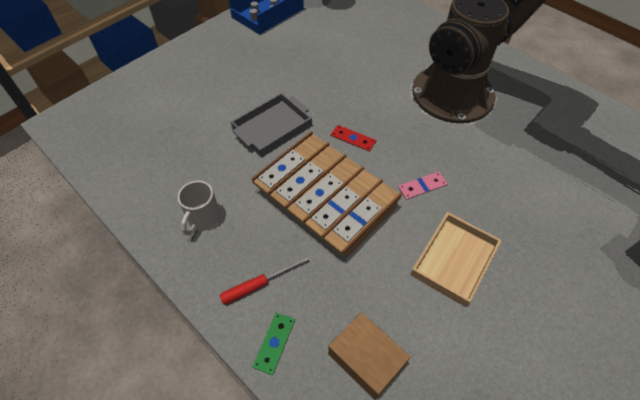

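View pics/top0c.png

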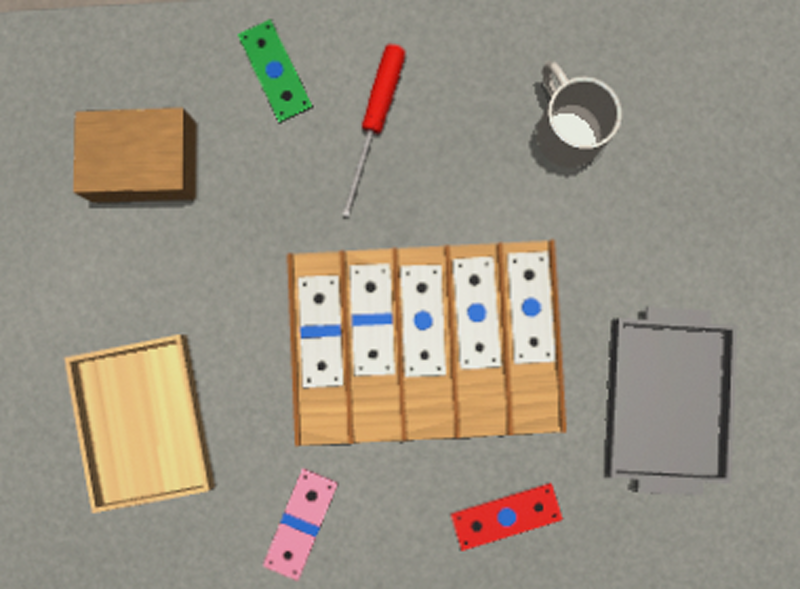

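The stand holds, from left to right (+y to −y): strip, strip, dot, dot, dot. The plywood tray is on the left (crop ~140,422) and the lugged tray on the right (~670,400). The green, red and pink look-alikes are to be left alone.

```bash
cat > h.py <<'E'
from workcell import ctrl
import cv2,numpy as np
from scipy.spatial.transform import Rotation as R
from scipy.optimize import minimize
F=np.diag([1.,-1,-1])
def topix(P,cam="top"):
    c=ctrl.calibration(cam);T=np.array(c["pose"]);P=np.atleast_2d(P).astype(float)
    q=(P-T[:3,3])@T[:3,:3]@F
    return cv2.projectPoints(q,np.zeros(3),np.zeros(3),np.array(c["K"]),np.array(c["dist"]))[0][:,0]
def toworld(uv,z,cam="top"):
    c=ctrl.calibration(cam);T=np.array(c["pose"])
    n=cv2.undistortPoints(np.array(uv,float).reshape(-1,1,2),np.array(c["K"]),np.array(c["dist"]))[:,0]
    d=np.c_[n,np.ones(len(n))]@F@T[:3,:3].T
    return T[:3,3]+d*((z-T[2,3])/d[:,2])[:,None]
def box(x,y,a,L,W,H):
    c,s=np.cos(a),np.sin(a)
    p=np.array([[i*L/2,j*W/2] for i in(-1,1) for j in(-1,1)])@np.array([[c,s],[-s,c]])+[x,y]
    return np.r_[np.c_[p,np.zeros(4)],np.c_[p,np.full(4,H)]]
def fitbox(mask,p0,L,W,H):
    S=8;M=mask.shape
    cs,_=cv2.findContours(mask,cv2.RETR_EXTERNAL,cv2.CHAIN_APPROX_NONE)
    hull=cv2.convexHull(max(cs,key=cv2.contourArea))
    m=np.zeros(M,np.uint8);cv2.fillConvexPoly(m,hull,255)
    def f(p):
        k=np.zeros((M[0]*2,M[1]*2),np.uint8)
        h=cv2.convexHull(topix(box(*p,L,W,H)).astype(np.float32))
        cv2.fillConvexPoly(k,np.round((h*2+.5)*16).astype(np.int32),255,shift=4)
        return np.abs(cv2.resize(k,M[::-1],interpolation=cv2.INTER_AREA).astype(float)-m).sum()/255
    r=minimize(f,p0,method="Nelder-Mead",options=dict(initial_simplex=[p0]+[np.add(p0,d) for d in np.diag([.01,.01,.06])],maxiter=200,xatol=1e-4))
    return r.x,r.fun
def blue(im,cam="top",z=.055):
    h=cv2.cvtColor(im,cv2.COLOR_RGB2HSV);m=cv2.inRange(h,(100,110,80),(125,255,255))
    n,_,st,ce=cv2.connectedComponentsWithStats(m)
    return [(ce[i],st[i,4],st[i,2:4],toworld([ce[i]],z,cam)[0]) for i in range(1,n) if st[i,4]>15]
def go(x,y,z,yaw):
    """rel. shift (cm) & turn for tool-down pose, tool y axis at heading yaw (world, mod pi)"""
    s=ctrl.state();A=R.from_rotvec(s["eef_rot"])
    sh=A.inv().apply(np.array([x,y,z])-s["tool_pos"])*100
    best=None
    for k in(0,np.pi):
        a=yaw+k;ty=np.array([np.cos(a),np.sin(a),0]);tz=np.array([0,0,-1.]);tx=np.cross(ty,tz)
        t=(A.inv()*R.from_matrix(np.c_[tx,ty,tz])).as_rotvec()
        if best is None or np.linalg.norm(t)<np.linalg.norm(best):best=t
    print("go",np.round([x,y,z,yaw],3),"->",np.round(sh,2),np.round(best,3),"t",round(s["t"],1))
E
python3 - <<'E'
from h import *
im=cv2.imread("pics/top0.png")[:,:,::-1]
h=cv2.cvtColor(im,cv2.COLOR_RGB2HSV)
wood=cv2.inRange(h,(8,70,60),(28,255,255))
def roi(m,x,y,w,hh):
    k=np.zeros_like(m);k[y:y+hh,x:x+w]=m[y:y+hh,x:x+w];return cv2.morphologyEx(k,cv2.MORPH_CLOSE,np.ones((3,3)))
c=toworld([[332,222]],.05)[0]
print("stand",fitbox(roi(wood,262,165,142,112),[c[0],c[1],0],.2,.28,.058))
c=toworld([[197,260]],.02)[0]
print("pass",fitbox(roi(wood,155,210,85,100),[c[0],c[1],.1],.17,.13,.03))
for b in blue(im):print(np.round(b[0],1),b[1],b[2],np.round(b[3],4))
# plates' axes
wh=cv2.inRange(h,(0,0,185),(180,40,255));n,_,st,ce=cv2.connectedComponentsWithStats(cv2.morphologyEx(roi(wh,262,165,142,112),cv2.MORPH_CLOSE,np.ones((7,3))))
print(st[1:].tolist())
def crop(x,y,w,hh):return cv2.resize(im[y:y+hh,x:x+w],None,fx=6,fy=6,interpolation=cv2.INTER_CUBIC)
cv2.imwrite("pics/rw.png",crop(410,200,85,98)[:,:,::-1])
E
```

```text
stand (array([ 0.51967874, -0.00782376,  0.02121618]), np.float64(133.93725490196078))
pass (array([0.4416431 , 0.30576645, 0.16969703]), np.float64(80.10980392156863))
[259.9  92.7] 45 [7 8] [0.8164 0.1453 0.055 ]
[381.9 205.7] 56 [9 8] [ 0.5528 -0.1187  0.055 ]
[355.9 208.4] 55 [9 8] [ 0.5486 -0.0615  0.055 ]
[306.6 211.4] 84 [18  6] [0.5453 0.0462 0.055 ]
[330.4 212.1] 56 [8 9] [ 0.5421 -0.0056  0.055 ]
[281.5 217.2] 96 [19  6] [0.5343 0.1015 0.055 ]
[370.5 305.5] 52 [8 8] [ 0.3376 -0.0861  0.055 ]
[272.1 309.1] 85 [19 11] [0.3357 0.1268 0.055 ]
[618.6 370.9] 1367 [46 55] [ 0.1528 -0.6605  0.055 ]
[[371, 180, 22, 53, 903], [346, 182, 22, 53, 911], [296, 186, 21, 52, 975], [321, 186, 21, 53, 921], [272, 191, 21, 53, 922]]
```

View pics/rw.png

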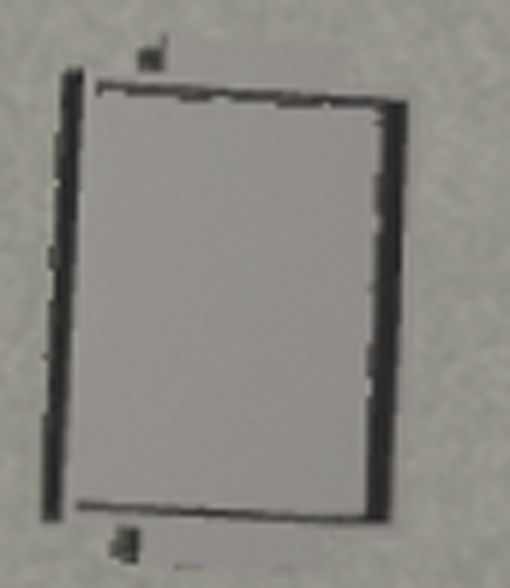

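```bash
python3 - <<'E'
from h import *
im=cv2.imread("pics/top0.png").copy()
k=np.array
c=lambda *p: [(410+(x+.5)/6-.5,200+(y+.5)/6-.5) for x,y in p]
w=toworld(c((72,295),(397,310),(83,70),(62,520),(407,100),(387,520)),.03); print(np.round(w,4))
t=toworld(c((240,92),(230,512)),.03); print(np.round(t,4))
big=cv2.resize(im[160:320,150:410],None,fx=3,fy=3,interpolation=cv2.INTER_CUBIC)
for p,d,zz in [((.5197,-.0078,.0212),(.2,.28,.058),0),((.4416,.3058,.1697),(.17,.13,.03),0)]:
    P=(topix(box(*p,*d))-[150,160]+.5)*3-.5
    for q,col in((P[4:],(0,255,0)),(P[:4],(0,0,255))):
        cv2.polylines(big,[np.round(q[[0,1,3,2]]).astype(int)],True,col,1)
cv2.imwrite("pics/ov.png",big)
E
```

```text
[[ 0.455  -0.2075  0.03  ]
 [ 0.4447 -0.3313  0.03  ]
 [ 0.5389 -0.2154  0.03  ]
 [ 0.3717 -0.2005  0.03  ]
 [ 0.5235 -0.3393  0.03  ]
 [ 0.3663 -0.324   0.03  ]]
[[ 0.5287 -0.2749  0.03  ]
 [ 0.372  -0.264   0.03  ]]
```

View pics/ov.png

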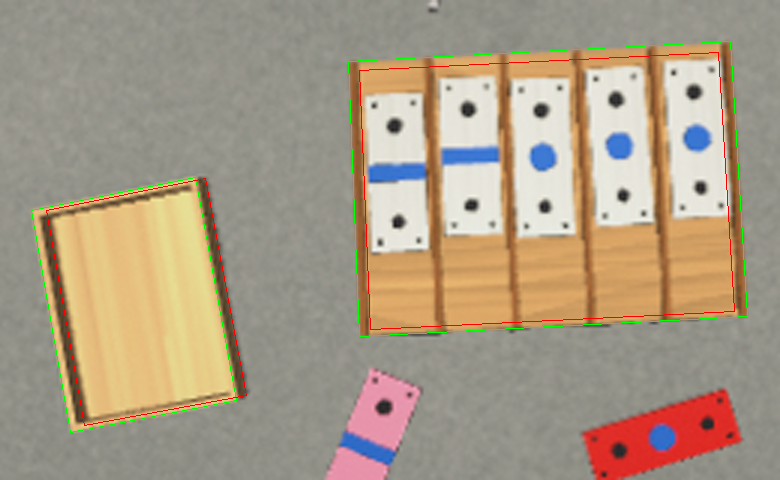

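```bash
cat >> h.py <<'E'
ST=np.array([.5197,-.0078,.0212])
def sw(sx,sy):
    c,s=np.cos(ST[2]),np.sin(ST[2]);return ST[0]+c*sx-s*sy,ST[1]+s*sx+c*sy
def ws(x,y):
    c,s=np.cos(ST[2]),np.sin(ST[2]);d=np.array([x,y])-ST[:2];return c*d[0]+s*d[1],-s*d[0]+c*d[1]
def marks():
    im=ctrl.grab_frame("top")
    for b in blue(im):
        q=ws(*b[3][:2])
        if abs(q[1])<.15 and abs(q[0])<.14:print("mark",b[1],np.round(q,4),"overhang",round(q[0]+.0575-.1,4))
def st():
    s=ctrl.state();print("t",round(s["t"],2),np.round(s["tool_pos"],4),np.round(s["eef_rot"],3),"q",np.round(s["qpos"],2),"w",round(s["grip_width"],4),"f",s["finger_force"])
E
python3 - <<'E'
from h import *
marks()
go(*sw(-.078,.110),.12,ST[2])
E
```

```text
mark 55 [ 0.0306 -0.1116] overhang -0.0119
mark 55 [ 0.0277 -0.0543] overhang -0.0148
mark 84 [0.0267 0.0534] overhang -0.0158
mark 56 [0.0225 0.0017] overhang -0.02
mark 96 [0.0169 0.109 ] overhang -0.0256
go [0.439 0.101 0.12  0.021] -> [39.76 46.25 10.66] [ 0.    -0.     1.284] t 0.6
```

Request:
jog_arm(xyz=[[39.76, 46.25, 5], [39.76, 46.25, 5], [39.76, 46.25, 5], [39.76, 46.25, 5], [39.76, 46.25, 5], [39.76, 46.25, 5], [39.76, 46.25, 5], [39.76, 46.25, 5], [39.76, 46.25, 5], [39.76, 46.25, 5], [39.76, 46.25, 5], [39.76, 46.25, 5]], turn=[[0, 0, 1.284], [0, 0, 1.284], [0, 0, 1.284], [0, 0, 1.284], [0, 0, 1.284], [0, 0, 1.284], [0, 0, 1.284], [0, 0, 1.284], [0, 0, 1.284], [0, 0, 1.284], [0, 0, 1.284], [0, 0, 1.284]], fingers=[-1, -1, -1, -1, -1, -1, -1, -1, -1, -1, -1, -1], squeeze=10)

```text
t: 1.75
tool_pos: [0.4349, 0.1096, 0.178]
eef_rot: [-2.244, 2.196, -0.0]
wrist_force: [0.8, 1.3, 0.6]
grip_width: 0.0015
finger_force: 0.0
```

```bash
python3 - <<'E'
from h import *
st()
go(*sw(-.078,.110),.052,ST[2])
E
```

```text
t 1.75 [0.4349 0.1096 0.178 ] [-2.244  2.196 -0.   ] q [ 0.69  0.02 -0.54  0.   -1.01 -0.67] w 0.0015 f 0.0
go [0.439 0.101 0.052 0.021] -> [ 0.93 -0.41 12.6 ] [-0.001  0.001  0.   ] t 1.8
```

Request:
jog_arm(xyz=[[0.93, -0.41, 5], [0.93, -0.41, 9], [0.93, -0.41, 10], [0.93, -0.41, 10]], turn=[[0, 0, 0], [0, 0, 0], [0, 0, 0], [0, 0, 0]], fingers=[-1, -1, -1, -1])

```text
t: 2.15
tool_pos: [0.4381, 0.1016, 0.0769]
eef_rot: [2.243, -2.196, -0.0]
wrist_force: [0.5, 0.3, 1.5]
grip_width: 0.0005
finger_force: 0.0
```

```bash
python3 - <<'E'
from h import *
st()
go(*sw(-.078,.110),.052,ST[2])
go(*sw(.01,.110),.052,ST[2])
E
```

```text
t 2.15 [0.4381 0.1016 0.0769] [ 2.243 -2.196 -0.   ] q [ 0.67  0.15 -0.67  0.   -0.76 -0.65] w 0.0005 f 0.0
go [0.439 0.101 0.052 0.021] -> [ 0.11 -0.13  2.49] [ 0.002 -0.002 -0.   ] t 2.1
go [0.527 0.102 0.052 0.021] -> [ 0.11 -8.93  2.46] [ 0.002 -0.002 -0.   ] t 2.1
```

Request:
jog_arm(xyz=[[0.1, 0, 2.4], [0.1, 0, 2.4], [0.1, -1, 2.4], [0.1, -1.8, 2.4], [0.1, -2.6, 2.4], [0.1, -3.4, 2.4], [0.1, -4.2, 2.4], [0.1, -5.0, 2.4], [0.1, -5.8, 2.4], [0.1, -6.6, 2.4], [0.1, -7.3, 2.4], [0.1, -7.9, 2.4]], turn=[[0, 0, 0], [0, 0, 0], [0, 0, 0], [0, 0, 0], [0, 0, 0], [0, 0, 0], [0, 0, 0], [0, 0, 0], [0, 0, 0], [0, 0, 0], [0, 0, 0], [0, 0, 0]], fingers=[-1, -1, -1, -1, -1, -1, -1, -1, -1, -1, -1, -1])

```text
t: 3.35
tool_pos: [0.5171, 0.1021, 0.0546]
eef_rot: [2.243, -2.197, -0.001]
wrist_force: [-11.4, 0.4, 16.5]
grip_width: 0.0005
finger_force: 8.5
```

```bash
python3 - <<'E'
from h import *
marks()
st(); print(ws(*ctrl.state()["tool_pos"][:2]))
E
```

```text
mark 53 [ 0.0306 -0.1113] overhang -0.0119
mark 55 [ 0.0277 -0.0543] overhang -0.0148
mark 81 [0.0265 0.0537] overhang -0.016
mark 56 [0.0225 0.0017] overhang -0.02
t 3.4 [0.5179 0.1022 0.0546] [ 2.243e+00 -2.197e+00 -1.000e-03] q [ 0.57  0.3  -0.52 -0.   -0.75 -0.55] w 0.0003 f 7.191747853648849
(np.float64(0.0005447735826941975), np.float64(0.11004479075795916))
```

Request:
jog_arm(xyz=[[0, 1, 0], [0, 3, -4], [0, 8, -8], [-4, 10, -9], [-5.5, 8, -9], [-5.5, 8, -8], [-5.5, 8, -8]], turn=[[0, 0, 0], [0, 0, 0], [0, 0, 0], [0, 0, 0], [0, 0, 0], [0, 0, 0], [0, 0, 0]], fingers=[-1, -1, -1, -1, -1, -1, -1])

```text
t: 4.1
tool_pos: [0.436, 0.156, 0.1327]
eef_rot: [2.244, -2.197, -0.001]
wrist_force: [-0.7, -1.3, -0.8]
grip_width: 0.0004
finger_force: 0.0
```

```bash
python3 - <<'E'
from h import *
marks()
st(); print(ws(*ctrl.state()["tool_pos"][:2]))
im=ctrl.grab_frame("scene")
for b in blue(im,"scene"):
  q=ws(*b[3][:2])
  if abs(q[1])<.15 and abs(q[0])<.14: print("scene",b[1],np.round(q,4))
cv2.imwrite("pics/s1.png",cv2.resize(im[120:270,230:420],None,fx=4,fy=4,interpolation=cv2.INTER_CUBIC)[:,:,::-1])
E
```

```text
mark 80 [0.0684 0.1064] overhang 0.0259
mark 54 [ 0.0306 -0.1114] overhang -0.0119
mark 55 [ 0.0277 -0.0543] overhang -0.0148
mark 80 [0.0265 0.0537] overhang -0.016
mark 56 [0.0225 0.0017] overhang -0.02
t 4.15 [0.4359 0.1554 0.1328] [ 2.243e+00 -2.197e+00 -1.000e-03] q [ 0.77  0.1  -0.57 -0.   -0.91 -0.75] w 0.0008 f 0.0
(np.float64(-0.08029101928097944), np.float64(0.16496410572728779))
scene 35 [ 0.0305 -0.1137]
scene 39 [ 0.028  -0.0572]
scene 44 [ 0.0226 -0.0002]
scene 70 [0.0265 0.0527]
scene 82 [0.0685 0.1044]
```

View pics/s1.png

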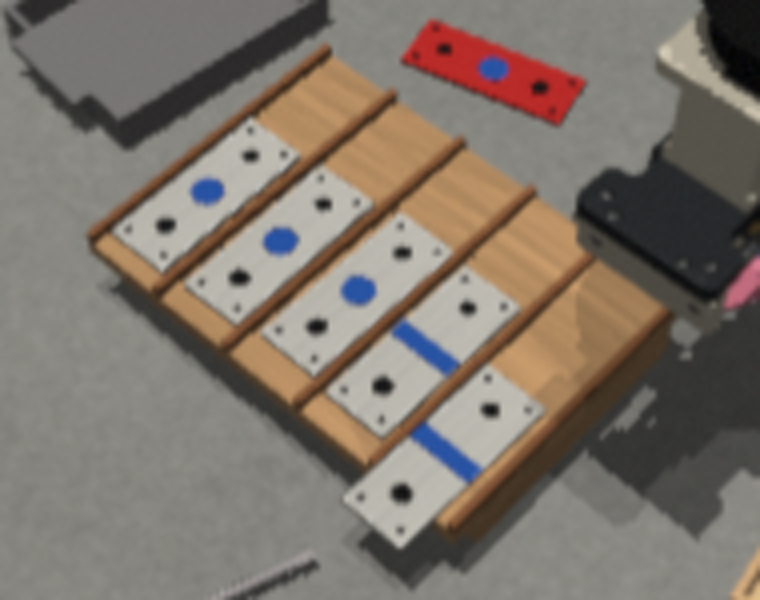

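```bash
python3 - <<'E'
from h import *
go(*sw(-.035,.108),.051,ST[2])
E
```

```text
go [0.482 0.099 0.051 0.021] -> [ 5.66 -4.53  8.2 ] [ 0.001 -0.001 -0.001] t 4.2
```

Request:
jog_arm(xyz=[[5.6, -4.5, 1], [5.6, -4.5, 3], [5.6, -4.5, 6.5], [5.6, -4.5, 7.7], [5.6, -4.5, 8.2], [5.6, -4.5, 8.2], [5.6, -4.5, 8.2]], turn=[[0, 0, 0], [0, 0, 0], [0, 0, 0], [0, 0, 0], [0, 0, 0], [0, 0, 0], [0, 0, 0]], fingers=[-1, -1, -1, -1, -1, -1, -1])

```text
t: 4.9
tool_pos: [0.483, 0.1008, 0.052]
eef_rot: [-2.244, 2.198, -0.0]
wrist_force: [0.0, -0.7, -0.2]
grip_width: 0.0007
finger_force: 0.0
```

```bash
python3 - <<'E'
from h import *
st(); print(ws(*ctrl.state()["tool_pos"][:2]))
E
```

```text
t 4.9 [0.483  0.1008 0.052 ] [-2.244  2.198 -0.   ] q [ 0.61  0.25 -0.6   0.   -0.71 -0.58] w 0.0007 f 0.0
(np.float64(-0.03435323717702316), np.float64(0.10932529803872759))
```

Request:
jog_arm(xyz=[[0, -0.4, 0.08], [0, -0.9, 0.08], [0, -1.4, 0.08], [0, -1.9, 0.08], [0, -2.4, 0.08], [0, -2.9, 0.08], [0, -3.3, 0.08], [0, -3.6, 0.08], [0, -3.9, 0.08]], turn=[[0, 0, 0], [0, 0, 0], [0, 0, 0], [0, 0, 0], [0, 0, 0], [0, 0, 0], [0, 0, 0], [0, 0, 0], [0, 0, 0]], fingers=[-1, -1, -1, -1, -1, -1, -1, -1, -1])

```text
t: 5.8
tool_pos: [0.5217, 0.1017, 0.0506]
eef_rot: [2.244, -2.198, -0.0]
wrist_force: [0.1, 0.5, 0.3]
grip_width: 0.0007
finger_force: 0.4
```

```bash
python3 - <<'E'
from h import *
im=ctrl.grab_frame("scene")
for b in blue(im,"scene"):
  q=ws(*b[3][:2])
  if abs(q[1])<.15 and abs(q[0])<.14: print("scene",b[1],np.round(q,4))
st(); print(ws(*ctrl.state()["tool_pos"][:2]))
E
```

```text
scene 35 [ 0.0305 -0.1137]
scene 39 [ 0.028  -0.0572]
scene 44 [ 0.0226 -0.0002]
t 5.85 [0.5223 0.1019 0.0507] [-2.245  2.198 -0.   ] q [ 0.56  0.31 -0.52  0.   -0.74 -0.54] w 0.0002 f 0.14340850029839203
(np.float64(0.004881066841438259), np.float64(0.10962843404106092))
```

Request:
jog_arm(xyz=[[0, -0.5, 0], [0, -0.9, 0], [0, -1.2, 0], [0, -1.4, 0], [0, -1.4, 0], [0, 2, -2], [0, 4, -6], [-3, 6, -7], [-6, 6, -7], [-6, 6, -7]], turn=[[0, 0, 0], [0, 0, 0], [0, 0, 0], [0, 0, 0], [0, 0, 0], [0, 0, 0], [0, 0, 0], [0, 0, 0], [0, 0, 0], [0, 0, 0]], fingers=[-1, -1, -1, -1, -1, -1, -1, -1, -1, -1])

```text
t: 6.85
tool_pos: [0.4609, 0.1635, 0.1221]
eef_rot: [-2.245, 2.192, -0.001]
wrist_force: [-0.8, -0.7, -0.5]
grip_width: 0.0001
finger_force: 0.0
```

```bash
python3 - <<'E'
from h import *
marks()
st(); print(ws(*ctrl.state()["tool_pos"][:2]))
go(*sw(-.068,0.001),.052,ST[2])
E
```

```text
mark 90 [0.0922 0.1077] overhang 0.0497
mark 53 [ 0.0306 -0.1113] overhang -0.0119
mark 55 [ 0.0277 -0.0543] overhang -0.0148
mark 80 [0.0265 0.0537] overhang -0.016
mark 56 [0.0225 0.0017] overhang -0.02
t 6.9 [0.4605 0.1621 0.1214] [-2.246  2.194 -0.   ] q [ 0.74  0.15 -0.54  0.   -0.88 -0.72] w 0.0007 f 0.0
(np.float64(-0.055605318220526175), np.float64(0.17113955783706372))
go [ 0.452 -0.008  0.052  0.021] -> [17.02  1.29  6.92] [-0.001  0.001  0.002] t 6.9
```

Request:
jog_arm(xyz=[[17, 1.3, 0], [17, 1.3, 0], [17, 1.3, 0], [17, 1.3, 3], [17, 1.3, 6], [17, 1.3, 6.9], [17, 1.3, 6.9], [17, 1.3, 6.9]], turn=[[0, 0, 0], [0, 0, 0], [0, 0, 0], [0, 0, 0], [0, 0, 0], [0, 0, 0], [0, 0, 0], [0, 0, 0]], fingers=[-1, -1, -1, -1, -1, -1, -1, -1])

```text
t: 7.7
tool_pos: [0.4511, -0.0097, 0.052]
eef_rot: [2.245, -2.197, 0.0]
wrist_force: [-0.4, -0.2, -0.1]
grip_width: 0.0006
finger_force: 0.0
```

```bash
python3 - <<'E'
from h import *
st(); print(ws(*ctrl.state()["tool_pos"][:2]))
go(*sw(.0155,0.001),.0507,ST[2])
E
```

```text
t 7.7 [ 0.4511 -0.0097  0.052 ] [ 2.245 -2.197  0.   ] q [ 0.42  0.19 -0.69  0.   -0.68 -0.4 ] w 0.0006 f 0.0
(np.float64(-0.0685805451228287), np.float64(-0.0004508011102583897))
go [ 0.535 -0.006  0.051  0.021] -> [-0.14 -8.41  0.12] [ 0. -0.  0.] t 7.7
```

Request:
jog_arm(xyz=[[-0.1, -0.6, 0.12], [-0.1, -1.3, 0.12], [-0.1, -1.9, 0.12], [-0.1, -2.7, 0.12], [-0.1, -3.5, 0.12], [-0.1, -4.3, 0.12], [-0.1, -5.1, 0.12], [-0.1, -5.9, 0.12], [-0.1, -6.7, 0.12], [-0.1, -7.4, 0.12], [-0.1, -7.9, 0.12], [-0.1, -8.2, 0.12]], turn=[[0, 0, 0], [0, 0, 0], [0, 0, 0], [0, 0, 0], [0, 0, 0], [0, 0, 0], [0, 0, 0], [0, 0, 0], [0, 0, 0], [0, 0, 0], [0, 0, 0], [0, 0, 0]], fingers=[-1, -1, -1, -1, -1, -1, -1, -1, -1, -1, -1, -1])

```text
t: 8.9
tool_pos: [0.533, -0.0073, 0.0506]
eef_rot: [2.243, -2.197, -0.001]
wrist_force: [-4.8, -0.4, 7.8]
grip_width: 0.0005
finger_force: 3.5
```

Request:
jog_arm(xyz=[[0, 0, 0], [0, 2, -1], [0, 4, -5], [0, 7, -7], [5, 7, -7], [10.8, 7, -7], [10.8, 7, -7], [10.8, 7, -7]], turn=[[0, 0, 0], [0, 0, 0], [0, 0, 0], [0, 0, 0], [0, 0, 0], [0, 0, 0], [0, 0, 0], [0, 0, 0]], fingers=[-1, -1, -1, -1, -1, -1, -1, -1])

```text
t: 9.7
tool_pos: [0.4655, -0.1178, 0.1205]
eef_rot: [-2.241, 2.201, -0.0]
wrist_force: [0.8, -0.8, -0.2]
grip_width: 0.0003
finger_force: 0.0
```

```bash
python3 - <<'E'
from h import *
marks()
st(); print(ws(*ctrl.state()["tool_pos"][:2]))
go(*sw(-.062,-.1105),.052,ST[2])
E
```

```text
mark 52 [0.0871 0.0008] overhang 0.0446
mark 89 [0.0923 0.1078] overhang 0.0498
mark 55 [ 0.0277 -0.0543] overhang -0.0148
mark 80 [0.0265 0.0537] overhang -0.016
t 9.75 [ 0.4655 -0.1169  0.1204] [-2.242  2.2    0.   ] q [ 0.16  0.14 -0.55 -0.   -0.88 -0.15] w 0.0002 f 0.0
(np.float64(-0.05648782356854861), np.float64(-0.10796540084592715))
go [ 0.46  -0.12   0.052  0.021] -> [0.25 0.55 6.84] [-0.     0.    -0.002] t 9.8
```

Request:
jog_arm(xyz=[[0.25, 0.6, 4], [0.25, 0.6, 6], [0.25, 0.6, 6.85], [0.25, 0.6, 6.85], [0.25, 0.6, 6.85]], turn=[[0, 0, 0], [0, 0, 0], [0, 0, 0], [0, 0, 0], [0, 0, 0]], fingers=[-1, -1, -1, -1, -1])

```text
t: 10.25
tool_pos: [0.4602, -0.1183, 0.0524]
eef_rot: [-2.246, 2.196, -0.001]
wrist_force: [0.3, 0.0, 0.3]
grip_width: 0.0008
finger_force: 0.0
```

```bash
python3 - <<'E'
from h import *
st(); print(ws(*ctrl.state()["tool_pos"][:2]))
go(*sw(.016,-.1105),.051,ST[2])
E
```

```text
t 10.25 [ 0.4602 -0.1183  0.0524] [-2.246e+00  2.196e+00 -1.000e-03] q [ 0.16  0.23 -0.64  0.   -0.7  -0.14] w 0.0008 f 0.0
(np.float64(-0.061856388091942154), np.float64(-0.10920124510430647))
go [ 0.538 -0.118  0.051  0.021] -> [ 0.14 -7.79  0.14] [-0.001 -0.     0.001] t 10.2
```

Request:
jog_arm(xyz=[[0.1, -0.6, 0.12], [0.1, -1.2, 0.12], [0.1, -1.8, 0.12], [0.1, -2.5, 0.12], [0.1, -3.3, 0.12], [0.1, -4.1, 0.12], [0.1, -4.9, 0.12], [0.1, -5.7, 0.12], [0.1, -6.5, 0.12], [0.1, -7.1, 0.12], [0.1, -7.5, 0.12], [0.1, -7.7, 0.12]], turn=[[0, 0, 0], [0, 0, 0], [0, 0, 0], [0, 0, 0], [0, 0, 0], [0, 0, 0], [0, 0, 0], [0, 0, 0], [0, 0, 0], [0, 0, 0], [0, 0, 0], [0, 0, 0]], fingers=[-1, -1, -1, -1, -1, -1, -1, -1, -1, -1, -1, -1])

```text
t: 11.45
tool_pos: [0.5364, -0.1186, 0.0509]
eef_rot: [2.244, -2.198, -0.001]
wrist_force: [-5.0, 0.2, 6.3]
grip_width: 0.0003
finger_force: 3.1
```

Request:
jog_arm(xyz=[[0, 0, 0], [0, 2, -1], [0, 4, -5], [0, 9, -9], [0, 12, -10], [0, 12, -10], [0, 12, -10]], turn=[[0, 0, 0], [0, 0, 0], [0, 0, 0], [0, 0, 0], [0, 0, 0], [0, 0, 0], [0, 0, 0]], fingers=[-1, -1, -1, -1, -1, -1, -1])

```text
t: 12.15
tool_pos: [0.417, -0.1208, 0.1521]
eef_rot: [-2.243, 2.196, -0.004]
wrist_force: [0.9, 1.3, -0.1]
grip_width: 0.0005
finger_force: 0.0
```

```bash
python3 - <<'E'
from h import *
marks()
st(); print(ws(*ctrl.state()["tool_pos"][:2]))
go(*sw(.122,-.1113),.13,ST[2]+np.pi/2)
E
```

```text
mark 53 [ 0.0877 -0.1126] overhang 0.0452
mark 52 [0.0871 0.0008] overhang 0.0446
mark 90 [0.0922 0.1077] overhang 0.0497
mark 55 [ 0.0277 -0.0543] overhang -0.0148
mark 80 [0.0265 0.0537] overhang -0.016
t 12.2 [ 0.4172 -0.1208  0.1514] [-2.244e+00  2.197e+00 -2.000e-03] q [ 0.18  0.02 -0.6   0.   -0.94 -0.15] w 0.0004 f 0.0
(np.float64(-0.10484728803225377), np.float64(-0.11076068136184561))
go [ 0.644 -0.116  0.13   1.592] -> [  0.05 -22.68   2.19] [-1.000e-03  2.000e-03  1.571e+00] t 12.2
```

Request:
jog_arm(xyz=[[0, -3, 1], [0, -6, 1], [0, -10, 1], [0, -14, 1], [0, -18, 1], [0, -22.7, 1], [0, -22.7, 1], [0, -22.7, 1], [0, -22.7, 1], [0, -22.7, 1], [0, -22.7, 2], [0, -22.7, 2]], turn=[[0, 0, 1.571], [0, 0, 1.571], [0, 0, 1.571], [0, 0, 1.571], [0, 0, 1.571], [0, 0, 1.571], [0, 0, 1.571], [0, 0, 1.571], [0, 0, 1.571], [0, 0, 1.571], [0, 0, 1.571], [0, 0, 1.571]], fingers=[0.5, 0.5, 0.5, 0.5, 0.5, 0.5, 0.5, 0.5, 0.5, 0.5, 0.5, 0.5], squeeze=12)

```text
t: 13.4
tool_pos: [0.6431, -0.1161, 0.1276]
eef_rot: [0.031, -3.137, 0.0]
wrist_force: [-0.6, 0.8, -0.2]
grip_width: 0.0662
finger_force: 0.0
```

```bash
python3 - <<'E'
from h import *
st(); print(ws(*ctrl.state()["tool_pos"][:2]))
go(*sw(.121,-.1123),.045,ST[2]+np.pi/2)
E
```

```text
t 13.4 [ 0.6431 -0.1161  0.1276] [ 0.031 -3.137  0.   ] q [ 0.12  0.4  -0.16 -0.   -1.01 -1.67] w 0.0662 f 0.0
(np.float64(0.12103008578048471), np.float64(-0.11090789001221538))
go [ 0.643 -0.118  0.045  1.592] -> [-0.03 -0.14  8.26] [-0.    -0.004 -0.002] t 13.4
```

Request:
jog_arm(xyz=[[0, -0.1, 4], [0, -0.1, 7], [0, -0.1, 8.3], [0, -0.1, 8.3], [0, -0.1, 8.3], [0, -0.1, 8.3], [0, -0.1, 8.3], [0, -0.1, 8.3]], turn=[[0, 0, 0], [0, 0, 0], [0, 0, 0], [0, 0, 0], [0, 0, 0], [0, 0, 0], [0, 0, 0], [0, 0, 0]], fingers=[0.5, 0.5, 0.5, 0.5, 0.1, 0.0, -0.1, -0.2])

```text
t: 14.2
tool_pos: [0.6441, -0.1171, 0.0491]
eef_rot: [-0.033, 3.139, 0.0]
wrist_force: [0.9, 0.2, 0.8]
grip_width: 0.0418
finger_force: 11.9
```

```bash
python3 - <<'E'
from h import *
st(); print(ws(*ctrl.state()["tool_pos"][:2]),ctrl.state()["wrist_force"])
E
```

```text
t 14.2 [ 0.6441 -0.1171  0.0491] [-0.033  3.139  0.   ] q [ 0.12  0.48 -0.24  0.   -0.85 -1.67] w 0.0418 f 11.888999193906784
(np.float64(0.12201671972644296), np.float64(-0.11190024696578627)) [0.93854102 0.23037161 0.78213377]
```

Request:
jog_arm(xyz=[[0, 0, 0], [0, 0, 0.3], [0, 0, 0.3], [0, 0, 0.3], [0, 0, 0.3], [0, 0, 0.3], [0, 0, 0], [0, 0, -1], [0, 0, -3], [0, 0, -6], [0, 0, -7], [0, 0, -7]], turn=[[0, 0, 0], [0, 0, 0], [0, 0, 0], [0, 0, 0], [0, 0, 0], [0, 0, 0], [0, 0, 0], [0, 0, 0], [0, 0, 0], [0, 0, 0], [0, 0, 0], [0, 0, 0]], fingers=[0.1, 0.1, 0.1, -0.2, -0.2, -0.2, -0.2, -0.2, -0.2, -0.2, -0.2, -0.2])

```text
t: 15.4
tool_pos: [0.6446, -0.1171, 0.1205]
eef_rot: [-0.033, 3.137, 0.0]
wrist_force: [-1.0, 0.7, -0.2]
grip_width: 0.0417
finger_force: 11.9
```

```bash
python3 - <<'E'
from h import *
st()
t=ctrl.grab_frame("top");im=ctrl.grab_frame("scene")
cv2.imwrite("pics/s2.png",np.vstack([cv2.resize(im[100:290,160:460],None,fx=2.5,fy=2.5)[...,::-1]]))
h=cv2.cvtColor(t,cv2.COLOR_RGB2HSV);wood=cv2.inRange(h,(8,70,60),(28,255,255))
wood[:,:150]=0;wood[:,245:]=0;wood[:190]=0
print("pass",fitbox(cv2.morphologyEx(wood,cv2.MORPH_CLOSE,np.ones((3,3))),[.4416,.3058,.1697],.17,.13,.03))
E
```

```text
t 15.4 [ 0.6446 -0.1171  0.1205] [-0.033  3.137  0.   ] q [ 0.12  0.4  -0.17  0.   -0.99 -1.67] w 0.0417 f 11.889034062623978
pass (array([0.21811057, 0.25466284, 0.13161163]), np.float64(5766.807843137255))
```

View pics/s2.png

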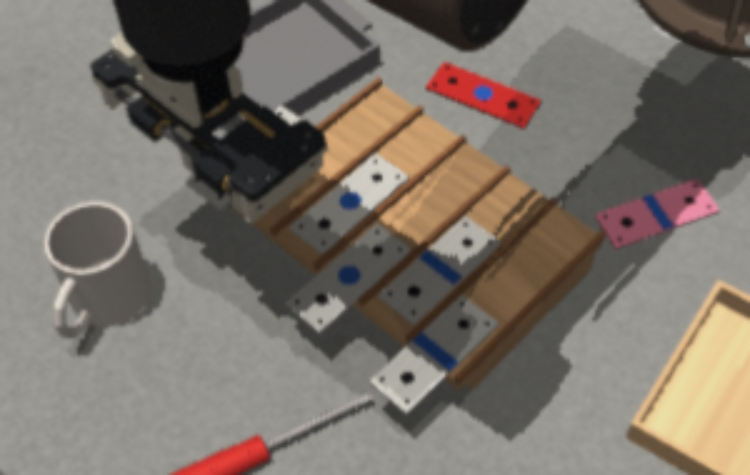

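```bash
cat >> h.py <<'E'
def passtray():
    t=ctrl.grab_frame("top")
    h=cv2.cvtColor(t,cv2.COLOR_RGB2HSV);w=cv2.inRange(h,(8,60,50),(30,255,255))
    m=np.zeros_like(w);m[195:320,145:255]=w[195:320,145:255]
    r=fitbox(cv2.morphologyEx(m,cv2.MORPH_CLOSE,np.ones((3,3))),[.4416,.3058,.1697],.17,.13,.03);print("pass",np.round(r[0],4),r[1]);return r[0]
def place(tr,g,z,ty=0,tx=0):
    c,s=np.cos(tr[2]),np.sin(tr[2]);a=g+tx
    go(tr[0]+c*a-s*ty,tr[1]+s*a+c*ty,z,tr[2]+np.pi/2)
E
python3 - <<'E'
from h import *
p=passtray()
place(p,.0348,.006)
E
```

```text
pass [0.3994 0.2313 0.086 ] 2819.8196078431374
go [0.434 0.234 0.006 1.657] -> [20.11 35.55 11.13] [ 0.    -0.001 -0.065] t 15.6
```

```bash
python3 - <<'E'
from h import *
t=ctrl.grab_frame("top")
print([(np.round(d["extent"]).tolist(),round(d["conf"],2)) for d in ctrl.boxes_of("pass_tray","top")],[(np.round(d["extent"]).tolist(),round(d["conf"],2)) for d in ctrl.boxes_of("rework_tray","top")])
cv2.imwrite("pics/t2.png",cv2.resize(t[60:340,130:510],None,fx=2,fy=2)[...,::-1])
E
```

```text
[([162.0, 223.0, 41.0, 78.0], 0.83)] [([422.0, 209.0, 58.0, 85.0], 0.58)]
```

View pics/t2.png

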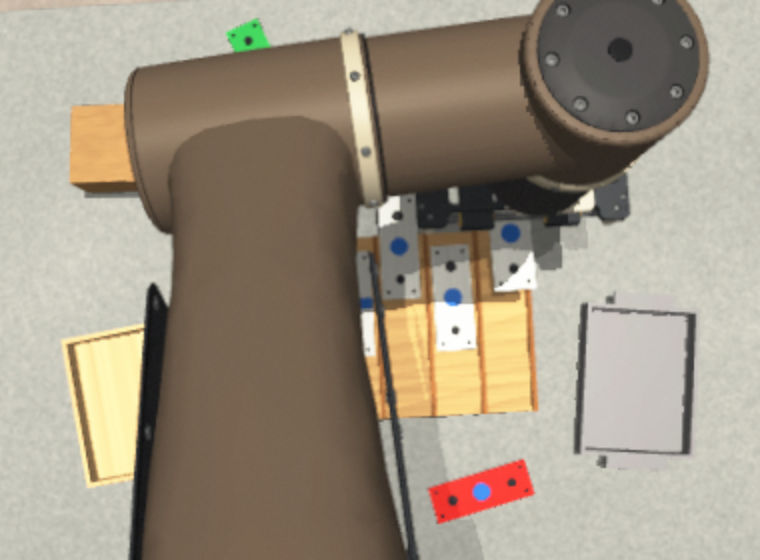

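```bash
python3 - <<'E'
from h import *
place([.4416,.3058,.1697],.0348,.006)
E
```

```text
go [0.476 0.312 0.006 1.74 ] -> [15.75 43.22 11.09] [ 0.    -0.002 -0.149] t 15.7
```

Request:
jog_arm(xyz=[[0.4, 1.2, -0.5], [1.3, 3.6, -1], [2.7, 7.4, -1], [4.2, 11.5, -1], [5.7, 15.6, -1], [7.2, 19.7, -1], [8.7, 23.8, -1], [10.2, 27.9, -1], [11.7, 32.0, -1], [13.2, 36.1, -1], [14.6, 40, -1], [15.4, 42.2, -0.5]], turn=[[0, 0, 0], [0, 0, -0.01], [0, 0, -0.03], [0, 0, -0.05], [0, 0, -0.07], [0, 0, -0.09], [0, 0, -0.11], [0, 0, -0.12], [0, 0, -0.13], [0, 0, -0.14], [0, 0, -0.15], [0, 0, -0.15]], fingers=[-0.2, -0.2, -0.2, -0.2, -0.2, -0.2, -0.2, -0.2, -0.2, -0.2, -0.2, -0.2])

```text
t: 16.9
tool_pos: [0.4793, 0.3048, 0.1235]
eef_rot: [-0.272, 3.129, 0.002]
wrist_force: [0.7, -0.3, -0.8]
grip_width: 0.0417
finger_force: 11.9
```

```bash
python3 - <<'E'
from h import *
st()
place([.4416,.3058,.1697],.0348,.007)
im=ctrl.grab_frame("scene")
cv2.imwrite("pics/s3.png",cv2.resize(im[100:320,300:600],None,fx=2.5,fy=2.5)[...,::-1])
E
```

```text
t 16.9 [0.4793 0.3048 0.1235] [-2.720e-01  3.129e+00  2.000e-03] q [ 0.91  0.27 -0.37  0.   -0.93 -2.31] w 0.0417 f 11.888676434755325
go [0.476 0.312 0.007 1.74 ] -> [ 0.23  0.72 11.65] [0.001 0.001 0.004] t 16.9
```

View pics/s3.png

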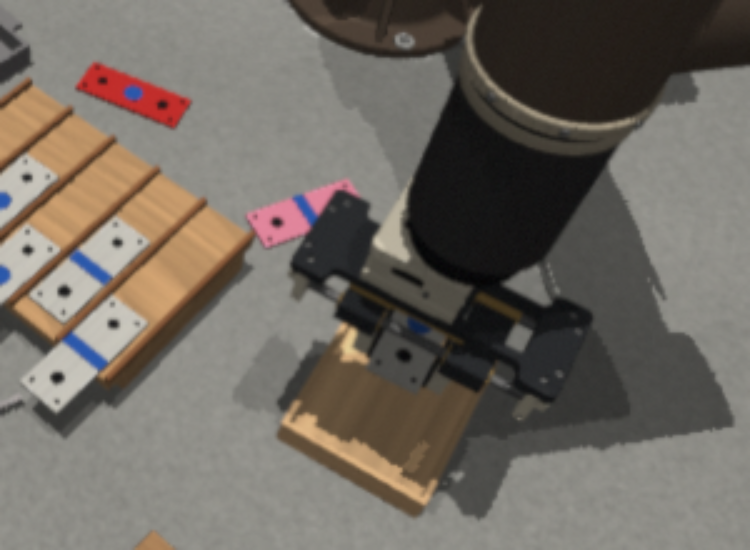

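Request:
jog_arm(xyz=[[0, 0.1, 2], [0, 0.1, 6], [0, 0.1, 9], [0, 0.1, 10.3], [0, 0.1, 10.5], [0, 0.1, 10.5]], turn=[[0, 0, 0], [0, 0, 0], [0, 0, 0], [0, 0, 0], [0, 0, 0], [0, 0, 0]], fingers=[-0.2, -0.2, -0.2, -0.2, -0.2, -0.2])

```text
t: 17.55
tool_pos: [0.4807, 0.303, 0.0185]
eef_rot: [-0.269, 3.13, 0.0]
wrist_force: [0.1, 0.1, -0.1]
grip_width: 0.0418
finger_force: 11.9
```

```bash
python3 - <<'E'
from h import *
st()
place([.4416,.3058,.1697],.0348,.007)
E
```

```text
t 17.55 [0.4807 0.303  0.0185] [-0.269  3.13   0.   ] q [ 0.91  0.4  -0.47  0.   -0.7  -2.31] w 0.0418 f 11.889030933380127
go [0.476 0.312 0.007 1.74 ] -> [0.33 0.93 1.15] [0.    0.001 0.001] t 17.6
```

Request:
jog_arm(xyz=[[0.2, 0.5, 0], [0.3, 0.9, 0.4], [0.3, 0.9, 0.8], [0.3, 0.9, 1.1], [0.3, 0.9, 1.1], [0.3, 0.9, 1.1], [0.3, 0.9, 1.1], [0.3, 0.9, 0.5], [0.3, 0.9, -2], [0.3, 0.9, -6], [0.3, 0.9, -10], [0.3, 0.9, -12]], turn=[[0, 0, 0], [0, 0, 0], [0, 0, 0], [0, 0, 0], [0, 0, 0], [0, 0, 0], [0, 0, 0], [0, 0, 0], [0, 0, 0], [0, 0, 0], [0, 0, 0], [0, 0, 0]], fingers=[-0.2, -0.2, -0.2, -0.2, -0.2, 0.1, 0.25, 0.3, 0.3, 0.3, 0.4, 0.5])

```text
t: 18.75
tool_pos: [0.4771, 0.3119, 0.1423]
eef_rot: [-0.268, 3.126, 0.005]
wrist_force: [0.2, 0.2, -0.4]
grip_width: 0.064
finger_force: 0.0
```

```bash
python3 - <<'E'
from h import *
st()
go(*sw(.121,.0008),.13,ST[2]+np.pi/2)
im=ctrl.grab_frame("scene")
cv2.imwrite("pics/s4.png",cv2.resize(im[100:320,300:600],None,fx=2.5,fy=2.5)[...,::-1])
E
```

```text
t 18.75 [0.4771 0.3119 0.1423] [-0.268  3.126  0.005] q [ 0.92  0.25 -0.34  0.   -0.97 -2.32] w 0.064 f 0.0
go [ 0.641 -0.004  0.13   1.592] -> [-10.72 -33.96   1.18] [0.003 0.004 0.15 ] t 18.8
```

View pics/s4.png

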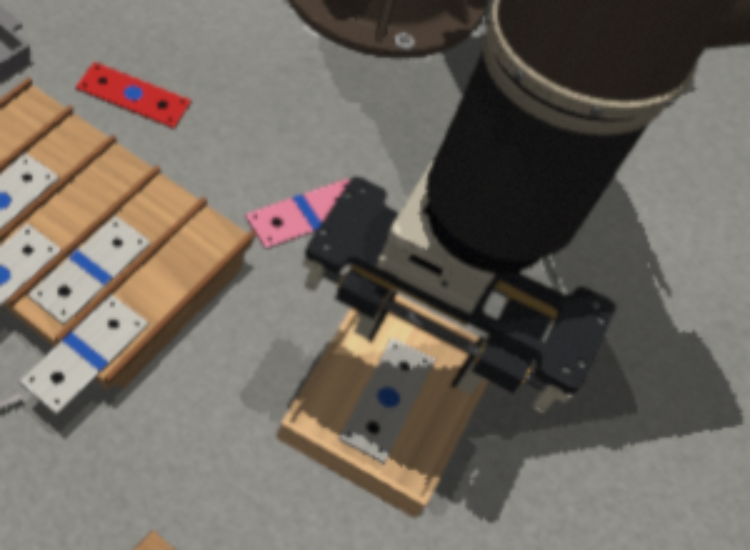

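Request:
jog_arm(xyz=[[-1.3, -4.2, 1], [-2.7, -8.5, 1], [-4, -12.7, 1], [-5.4, -17, 1], [-6.7, -21.2, 1], [-8, -25.4, 1], [-9.4, -29.7, 1], [-10.7, -34, 1], [-10.7, -34, 1], [-10.7, -34, 1]], turn=[[0, 0, 0.02], [0, 0, 0.04], [0, 0, 0.06], [0, 0, 0.08], [0, 0, 0.1], [0, 0, 0.12], [0, 0, 0.14], [0, 0, 0.15], [0, 0, 0.15], [0, 0, 0.15]], fingers=[0.5, 0.5, 0.5, 0.5, 0.5, 0.5, 0.5, 0.5, 0.5, 0.5])

```text
t: 19.8
tool_pos: [0.639, -0.0073, 0.1276]
eef_rot: [0.029, -3.141, 0.0]
wrist_force: [0.1, 0.3, -0.3]
grip_width: 0.0656
finger_force: 0.0
```

```bash
python3 - <<'E'
from h import *
st()
go(*sw(.121,.0008),.045,ST[2]+np.pi/2)
E
```

```text
t 19.8 [ 0.639  -0.0073  0.1276] [ 0.029 -3.141  0.   ] q [ 0.29  0.38 -0.2  -0.   -1.   -1.85] w 0.0656 f 0.0
go [ 0.641 -0.004  0.045  1.592] -> [-0.17  0.29  8.26] [-0.    -0.001 -0.003] t 19.8
```

Request:
jog_arm(xyz=[[-0.2, 0.2, 4], [-0.2, 0.2, 7], [-0.2, 0.2, 8.5], [-0.2, 0.2, 8.5], [-0.2, 0.2, 8.5], [-0.2, 0.2, 8.5], [-0.2, 0.2, 8.5], [-0.2, 0.2, 8.5], [-0.2, 0.2, 8.5]], turn=[[0, 0, 0], [0, 0, 0], [0, 0, 0], [0, 0, 0], [0, 0, 0], [0, 0, 0], [0, 0, 0], [0, 0, 0], [0, 0, 0]], fingers=[0.5, 0.5, 0.5, 0.5, 0.1, 0.0, -0.1, -0.2, -0.2])

```text
t: 20.7
tool_pos: [0.6417, -0.0037, 0.0437]
eef_rot: [-0.033, 3.14, 0.001]
wrist_force: [-0.4, 1.3, 2.5]
grip_width: 0.0419
finger_force: 11.9
```

```bash
python3 - <<'E'
from h import *
st(); print(ws(*ctrl.state()["tool_pos"][:2]))
marks()
E
```

```text
t 20.7 [ 0.6417 -0.0037  0.0437] [-3.30e-02  3.14e+00  1.00e-03] q [ 0.3   0.47 -0.28  0.   -0.82 -1.85] w 0.0419 f 11.91723883152008
(np.float64(0.12210644322883349), np.float64(0.0015577090527019864))
mark 55 [0.0864 0.0024] overhang 0.0439
mark 66 [0.0917 0.1121] overhang 0.0492
mark 53 [ 0.0277 -0.0543] overhang -0.0148
mark 83 [0.0268 0.0533] overhang -0.0157
```

```bash
python3 - <<'E'
from h import *
place([.4416,.3058,.1697],.0355,.0115)
E
```

```text
go [0.477 0.312 0.012 1.74 ] -> [15.86 31.88  3.2 ] [ 0.     0.002 -0.149] t 20.8
```

Request:
jog_arm(xyz=[[0, 0, -0.6], [0, 0, -2], [0, 0, -5], [0.2, 0.8, -8], [1.0, 3, -8.5], [2.2, 6.7, -8.5], [3.5, 10.8, -8.5], [4.8, 14.9, -8.5], [6.1, 19, -8.5], [7.4, 23, -8.5], [8.7, 27, -8.5], [9.6, 30, -8.5]], turn=[[0, 0, 0], [0, 0, 0], [0, 0, 0], [0, 0, -0.01], [0, 0, -0.03], [0, 0, -0.05], [0, 0, -0.07], [0, 0, -0.09], [0, 0, -0.11], [0, 0, -0.13], [0, 0, -0.15], [0, 0, -0.15]], fingers=[-0.2, -0.2, -0.2, -0.2, -0.2, -0.2, -0.2, -0.2, -0.2, -0.2, -0.2, -0.2])

```text
t: 21.95
tool_pos: [0.5379, 0.2961, 0.1291]
eef_rot: [-0.271, 3.129, 0.001]
wrist_force: [0.7, -0.3, -0.7]
grip_width: 0.0417
finger_force: 11.9
```

```bash
python3 - <<'E'
from h import *
st()
place([.4416,.3058,.1697],.0355,.0115)
E
```

```text
t 21.95 [0.5379 0.2961 0.1291] [-2.710e-01  3.129e+00  1.000e-03] q [ 0.82  0.34 -0.26  0.   -0.98 -2.22] w 0.0417 f 11.926221996545792
go [0.477 0.312 0.012 1.74 ] -> [ 5.78  2.59 11.75] [0.    0.001 0.003] t 21.9
```

Request:
jog_arm(xyz=[[2, 1, 0], [4.5, 2, 0], [5.8, 2.4, 2], [5.8, 2.4, 6], [5.8, 2.4, 9], [5.8, 2.4, 10], [5.8, 2.4, 10.3], [5.8, 2.4, 10.3], [5.8, 2.4, 10.3]], turn=[[0, 0, 0], [0, 0, 0], [0, 0, 0], [0, 0, 0], [0, 0, 0], [0, 0, 0], [0, 0, 0], [0, 0, 0], [0, 0, 0]], fingers=[-0.2, -0.2, -0.2, -0.2, -0.2, -0.2, -0.2, -0.2, -0.2])

```text
t: 22.85
tool_pos: [0.4785, 0.3086, 0.0264]
eef_rot: [-0.268, 3.128, 0.002]
wrist_force: [-0.0, -0.3, -0.9]
grip_width: 0.0419
finger_force: 11.9
```

```bash
python3 - <<'E'
from h import *
st()
place([.4416,.3058,.1697],.0355,.0115)
E
```

```text
t 22.85 [0.4785 0.3086 0.0264] [-2.680e-01  3.128e+00  2.000e-03] q [ 0.92  0.39 -0.46  0.   -0.71 -2.32] w 0.0419 f 11.927277445793152
go [0.477 0.312 0.012 1.74 ] -> [0.14 0.35 1.49] [0.001 0.002 0.001] t 22.9
```

Request:
jog_arm(xyz=[[0.1, 0.3, 0.4], [0.1, 0.3, 0.9], [0.1, 0.3, 1.4], [0.1, 0.3, 1.4], [0.1, 0.3, 1.4], [0.1, 0.3, 1.4], [0.1, 0.3, 1.0], [0.1, 0.3, -1], [0.1, 0.3, -5], [0.1, 0.3, -9.5], [0.1, 0.3, -10.5], [0.1, 0.3, -10.5]], turn=[[0, 0, 0], [0, 0, 0], [0, 0, 0], [0, 0, 0], [0, 0, 0], [0, 0, 0], [0, 0, 0], [0, 0, 0], [0, 0, 0], [0, 0, 0], [0, 0, 0], [0, 0, 0]], fingers=[-0.2, -0.2, -0.2, -0.2, 0.1, 0.25, 0.3, 0.3, 0.3, 0.3, 0.4, 0.5])

```text
t: 24.05
tool_pos: [0.4771, 0.3117, 0.1327]
eef_rot: [-0.268, 3.126, 0.006]
wrist_force: [0.6, -1.1, 0.0]
grip_width: 0.0635
finger_force: 0.0
```

```bash
python3 - <<'E'
from h import *
st()
im=ctrl.grab_frame("scene")
for b in blue(im,"scene",.013):
  d=b[3][:2]-[.4416,.3058];a=.1697;print(b[1],np.round([d@[np.cos(a),np.sin(a)],d@[-np.sin(a),np.cos(a)]],4))
go(*sw(.124,.1085),.13,ST[2]+np.pi/2)
E
```

```text
t 24.05 [0.4771 0.3117 0.1327] [-0.268  3.126  0.006] q [ 0.92  0.26 -0.35  0.   -0.95 -2.32] w 0.0635 f 0.0
182 [-0.5178 -0.9331]
153 [-0.4384 -0.9572]
25 [-0.1719 -0.3699]
39 [ 0.0188 -0.403 ]
54 [-0.1361 -0.1499]
70 [ 0.0343 -0.2883]
87 [ 0.1111 -0.2436]
75 [ 0.3623 -0.2164]
go [0.641 0.103 0.13  1.592] -> [-12.75 -23.26   0.06] [0.002 0.001 0.149] t 24.1
```

Request:
jog_arm(xyz=[[-2, -4, 0], [-4.2, -8, 0], [-6.4, -12, 0], [-8.6, -16, 0], [-10.8, -20, 0], [-12.7, -23.3, 0], [-12.7, -23.3, 0], [-12.7, -23.3, 0]], turn=[[0, 0, 0.02], [0, 0, 0.05], [0, 0, 0.08], [0, 0, 0.11], [0, 0, 0.14], [0, 0, 0.15], [0, 0, 0.15], [0, 0, 0.15]], fingers=[0.5, 0.5, 0.5, 0.5, 0.5, 0.5, 0.5, 0.5])

```text
t: 24.9
tool_pos: [0.6402, 0.1011, 0.1275]
eef_rot: [0.029, -3.138, 0.002]
wrist_force: [-0.4, -0.1, 0.0]
grip_width: 0.0654
finger_force: 0.0
```

```bash
python3 - <<'E'
from h import *
st()
go(*sw(.123,.1085),.045,ST[2]+np.pi/2)
im=ctrl.grab_frame("scene")
cv2.imwrite("pics/s5.png",cv2.resize(im[100:320,300:600],None,fx=2.5,fy=2.5)[...,::-1])
E
```

```text
t 24.9 [0.6402 0.1011 0.1275] [ 2.900e-02 -3.138e+00  2.000e-03] q [ 0.46  0.39 -0.18 -0.   -1.01 -2.01] w 0.0654 f 0.0
go [0.64  0.103 0.045 1.592] -> [-0.04  0.22  8.25] [-0.001 -0.003 -0.003] t 24.9
```

View pics/s5.png

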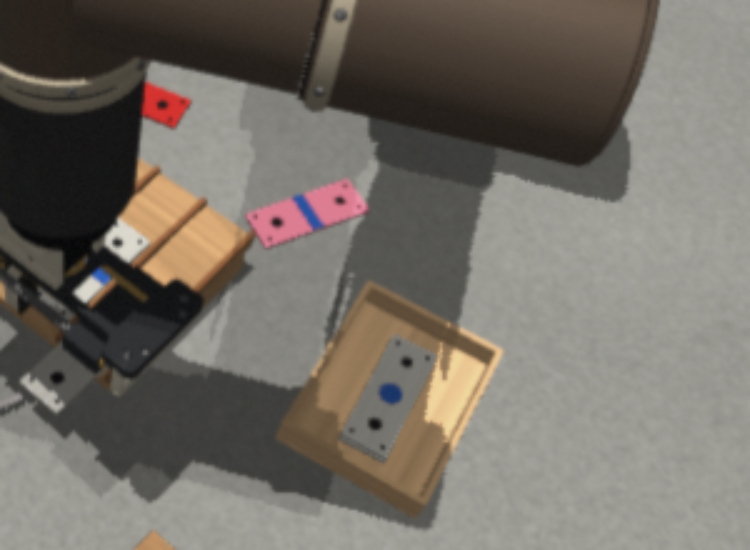

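Request:
jog_arm(xyz=[[0, 0.2, 4], [0, 0.2, 7], [0, 0.2, 8.4], [0, 0.2, 8.4], [0, 0.2, 8.4], [0, 0.2, 8.4], [0, 0.2, 8.4], [0, 0.2, 8.4], [0, 0.2, 8.4]], turn=[[0, 0, 0], [0, 0, 0], [0, 0, 0], [0, 0, 0], [0, 0, 0], [0, 0, 0], [0, 0, 0], [0, 0, 0], [0, 0, 0]], fingers=[0.5, 0.5, 0.5, 0.5, 0.1, 0.0, -0.1, -0.2, -0.2])

```text
t: 25.85
tool_pos: [0.6416, 0.1048, 0.0468]
eef_rot: [-0.033, 3.14, 0.001]
wrist_force: [0.2, 0.2, 0.7]
grip_width: 0.0422
finger_force: 11.8
```

```bash
python3 - <<'E'
from h import *
st(); print(ws(*ctrl.state()["tool_pos"][:2]))
marks()
go(*sw(.123,-.03),.13,ST[2]+np.pi/2)
place([.45,-.272,-.092],.032,.13)
E
```

```text
t 25.85 [0.6416 0.1048 0.0468] [-3.30e-02  3.14e+00  1.00e-03] q [ 0.46  0.47 -0.26  0.   -0.84 -2.01] w 0.0422 f 11.78715392947197
(np.float64(0.12425122305985153), np.float64(0.10999816964531092))
mark 88 [0.091  0.1101] overhang 0.0485
mark 53 [ 0.0277 -0.0543] overhang -0.0148
mark 77 [0.0264 0.054 ] overhang -0.0161
go [ 0.643 -0.035  0.13   1.592] -> [  0.1  -13.99  -8.34] [ 0.001  0.002 -0.   ] t 25.9
go [ 0.482 -0.275  0.13   1.479] -> [ 16.75 -37.63  -8.39] [0.001 0.002 0.113] t 25.9
```

Request:
jog_arm(xyz=[[0, 0, -0.6], [0, 0, -2.5], [0, 0, -6], [0.5, -1, -8], [1.5, -3.5, -8.4], [3.2, -7.2, -8.4], [5, -11.2, -8.4], [6.8, -15.2, -8.4], [8.6, -19.2, -8.4], [10.4, -23.2, -8.4], [12.2, -27.2, -8.4], [13.6, -30.4, -8.4]], turn=[[0, 0, 0], [0, 0, 0], [0, 0, 0], [0, 0, 0], [0, 0, 0.01], [0, 0, 0.02], [0, 0, 0.04], [0, 0, 0.06], [0, 0, 0.08], [0, 0, 0.1], [0, 0, 0.11], [0, 0, 0.115]], fingers=[-0.2, -0.2, -0.2, -0.2, -0.2, -0.2, -0.2, -0.2, -0.2, -0.2, -0.2, -0.2])

```text
t: 27.1
tool_pos: [0.5096, -0.2039, 0.1302]
eef_rot: [-0.15, -3.138, -0.0]
wrist_force: [0.8, 0.5, -0.4]
grip_width: 0.0419
finger_force: 11.8
```

```bash
python3 - <<'E'
from h import *
st()
place([.45,-.272,-.092],.0333,.007)
im=ctrl.grab_frame("top")
a=cv2.resize(im[150:320,380:500],None,fx=4.5,fy=4.5,interpolation=cv2.INTER_CUBIC);b=cv2.resize(im[200:298,410:495],None,fx=4,fy=4)
cv2.imwrite("pics/t3.png",a[:600,:,::-1])
E
```

```text
t 27.1 [ 0.5096 -0.2039  0.1302] [-0.15  -3.138 -0.   ] q [-0.02  0.24 -0.4  -0.   -0.94 -1.64] w 0.0419 f 11.782706826925278
go [ 0.483 -0.275  0.007  1.479] -> [ 1.95 -7.34 12.32] [ 0.    -0.    -0.003] t 27.1
```

View pics/t3.png

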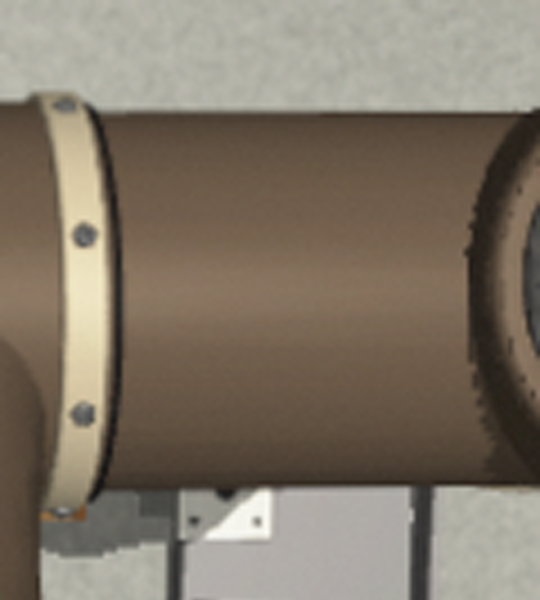

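Request:
jog_arm(xyz=[[1, -3.5, 0], [1.9, -6.7, 0], [1.9, -7.0, 2], [1.9, -7.0, 5.5], [1.9, -7.0, 8.5], [1.9, -7.0, 10.3], [1.9, -7.0, 11], [1.9, -7.0, 11], [1.9, -7.0, 11]], turn=[[0, 0, 0], [0, 0, 0], [0, 0, 0], [0, 0, 0], [0, 0, 0], [0, 0, 0], [0, 0, 0], [0, 0, 0], [0, 0, 0]], fingers=[-0.2, -0.2, -0.2, -0.2, -0.2, -0.2, -0.2, -0.2, -0.2])

```text
t: 28.05
tool_pos: [0.4864, -0.2702, 0.0208]
eef_rot: [0.147, 3.137, -0.0]
wrist_force: [-0.7, -0.3, 0.8]
grip_width: 0.0421
finger_force: 11.8
```

```bash
python3 - <<'E'
from h import *
st()
place([.45,-.272,-.092],.0333,.007)
E
```

```text
t 28.05 [ 0.4864 -0.2702  0.0208] [ 0.147  3.137 -0.   ] q [-0.15  0.39 -0.49  0.   -0.69 -1.51] w 0.0421 f 11.781480610370636
go [ 0.483 -0.275  0.007  1.479] -> [ 0.28 -0.51  1.38] [-0.     0.001 -0.002] t 28.1
```

Request:
jog_arm(xyz=[[0.3, -0.4, 0.4], [0.3, -0.4, 0.9], [0.3, -0.4, 1.35], [0.3, -0.4, 1.35], [0.3, -0.4, 1.35], [0.3, -0.4, 1.35], [0.3, -0.4, 1.0], [0.3, -0.4, -1], [0.3, -0.4, -5], [0.3, -0.4, -9.5], [0.3, -0.4, -11], [0.3, -0.4, -11]], turn=[[0, 0, 0], [0, 0, 0], [0, 0, 0], [0, 0, 0], [0, 0, 0], [0, 0, 0], [0, 0, 0], [0, 0, 0], [0, 0, 0], [0, 0, 0], [0, 0, 0], [0, 0, 0]], fingers=[-0.2, -0.2, -0.2, -0.2, 0.1, 0.25, 0.3, 0.3, 0.3, 0.3, 0.3, 0.3])

```text
t: 29.25
tool_pos: [0.4842, -0.2743, 0.1336]
eef_rot: [0.147, 3.132, -0.002]
wrist_force: [0.6, 0.3, 0.7]
grip_width: 0.0571
finger_force: 0.0
```

```bash
python3 - <<'E'
from h import *
st()
marks()
go(*sw(-.07,-.0543),.13,ST[2])
go(*sw(-.07,-.0543),.13,ST[2]+.0001-np.pi)
E
```

```text
t 29.25 [ 0.4842 -0.2743  0.1336] [ 1.470e-01  3.132e+00 -2.000e-03] q [-0.16  0.24 -0.38  0.   -0.94 -1.5 ] w 0.0571 f 0.0
mark 80 [0.0265 0.0537] overhang -0.016
go [ 0.451 -0.064  0.13   0.021] -> [ 5.19 20.63  0.13] [0.002 0.003 1.455] t 29.3
go [ 0.451 -0.064  0.13  -3.12 ] -> [ 5.19 20.63  0.13] [0.002 0.003 1.455] t 29.3
```

Request:
jog_arm(xyz=[[1, 2, 0], [2, 5, 0], [3, 9, 0], [4, 13, 0], [5.2, 17, 0], [5.2, 20.6, 0], [5.2, 20.6, 0], [5.2, 20.6, 0], [5.2, 20.6, 0], [5.2, 20.6, 0], [5.2, 20.6, 0], [5.2, 20.6, 0]], turn=[[0, 0, -1.687], [0, 0, -1.687], [0, 0, -1.687], [0, 0, -1.687], [0, 0, -1.687], [0, 0, -1.687], [0, 0, -1.687], [0, 0, -1.687], [0, 0, -1.687], [0, 0, -1.687], [0, 0, -1.687], [0, 0, -1.687]], fingers=[-1, -1, -1, -1, -1, -1, -1, -1, -1, -1, -1, -1])

```text
t: 30.5
tool_pos: [0.449, -0.0639, 0.1286]
eef_rot: [2.25, -2.19, -0.002]
wrist_force: [-0.8, 0.8, -0.6]
grip_width: 0.0004
finger_force: 0.0
```

```bash
python3 - <<'E'
from h import *
st()
go(*sw(-.066,-.0543),.0515,ST[2])
E
```

```text
t 30.5 [ 0.449  -0.0639  0.1286] [ 2.25e+00 -2.19e+00 -2.00e-03] q [ 0.29  0.09 -0.59 -0.   -0.89 -0.27] w 0.0004 f 0.0
go [ 0.455 -0.063  0.052  0.021] -> [-0.03 -0.6   7.71] [ 0.002 -0.     0.006] t 30.5
```

Request:
jog_arm(xyz=[[0, -0.5, 4], [0, -0.5, 6.5], [0, -0.5, 7.6], [0, -0.5, 7.6], [0, -0.5, 7.6]], turn=[[0, 0, 0], [0, 0, 0], [0, 0, 0], [0, 0, 0], [0, 0, 0]], fingers=[-1, -1, -1, -1, -1])

```text
t: 31.0
tool_pos: [0.4551, -0.0637, 0.0541]
eef_rot: [2.246, -2.196, -0.0]
wrist_force: [-0.1, -0.1, 0.9]
grip_width: 0.0003
finger_force: 0.0
```

```bash
python3 - <<'E'
from h import *
st()
go(*sw(.0160,-.0543),.0513,ST[2])
E
```

```text
t 31.0 [ 0.4551 -0.0637  0.0541] [ 2.246 -2.196 -0.   ] q [ 0.29  0.2  -0.67  0.   -0.7  -0.27] w 0.0003 f 0.0
go [ 0.537 -0.062  0.051  0.021] -> [-0.01 -8.18  0.27] [ 0.    -0.     0.001] t 31.0
```

Request:
jog_arm(xyz=[[0, 0, 0.27], [0, -0.7, 0.27], [0, -1.4, 0.27], [0, -2.1, 0.27], [0, -2.9, 0.27], [0, -3.7, 0.27], [0, -4.5, 0.27], [0, -5.3, 0.27], [0, -6.1, 0.27], [0, -6.9, 0.27], [0, -7.6, 0.27], [0, -8, 0.27]], turn=[[0, 0, 0], [0, 0, 0], [0, 0, 0], [0, 0, 0], [0, 0, 0], [0, 0, 0], [0, 0, 0], [0, 0, 0], [0, 0, 0], [0, 0, 0], [0, 0, 0], [0, 0, 0]], fingers=[-1, -1, -1, -1, -1, -1, -1, -1, -1, -1, -1, -1])

```text
t: 32.2
tool_pos: [0.5348, -0.0623, 0.0513]
eef_rot: [2.244, -2.196, -0.002]
wrist_force: [-6.1, 0.7, 9.0]
grip_width: 0.0007
finger_force: 4.2
```

Request:
jog_arm(xyz=[[0, 0, 0], [0, 2, -1], [0, 4, -5], [0, 8, -8], [-5, 8, -8], [-9.5, 8, -8], [-10.8, 8, -8], [-10.8, 8, -8]], turn=[[0, 0, 0], [0, 0, 0], [0, 0, 0], [0, 0, 0], [0, 0, 0], [0, 0, 0], [0, 0, 0], [0, 0, 0]], fingers=[-1, -1, -1, -1, -1, -1, -1, -1])

```text
t: 33.0
tool_pos: [0.4532, 0.0461, 0.1314]
eef_rot: [-2.248, 2.193, -0.0]
wrist_force: [0.5, -1.1, 0.9]
grip_width: 0.0007
finger_force: 0.0
```

```bash
python3 - <<'E'
from h import *
st();marks()
im=ctrl.grab_frame("scene")
for b in blue(im,"scene"):
  q=ws(*b[3][:2])
  if abs(q[1])<.15 and abs(q[0])<.14: print("scene",b[1],np.round(q,4))
go(*sw(-.066,.0537),.0515,ST[2])
E
```

```text
t 33.0 [0.4532 0.0461 0.1314] [-2.248  2.193 -0.   ] q [ 0.54  0.08 -0.59  0.   -0.9  -0.51] w 0.0007 f 0.0
mark 53 [ 0.0869 -0.0567] overhang 0.0444
scene 42 [ 0.0872 -0.0587]
scene 70 [0.0265 0.0527]
go [0.453 0.044 0.052 0.021] -> [-0.03  0.    7.94] [ 0.001 -0.     0.002] t 33.1
```

Overhang 44 mm. Next lane +55.

Request:
jog_arm(xyz=[[0.1, 0, 4], [0.1, 0, 6.5], [0.1, 0, 7.9], [0.1, 0, 7.9], [0.1, 0, 7.9]], turn=[[0, 0, 0], [0, 0, 0], [0, 0, 0], [0, 0, 0], [0, 0, 0]], fingers=[-1, -1, -1, -1, -1])

```text
t: 33.6
tool_pos: [0.4525, 0.042, 0.0516]
eef_rot: [2.243, -2.198, -0.001]
wrist_force: [0.8, -0.1, -0.6]
grip_width: 0.0005
finger_force: 0.0
```

```bash
python3 - <<'E'
from h import *
st()
go(*sw(.0165,.0537),.0513,ST[2])
E
```

```text
t 33.6 [0.4525 0.042  0.0516] [ 2.243e+00 -2.198e+00 -1.000e-03] q [ 0.53  0.2  -0.69  0.   -0.69 -0.51] w 0.0005 f 0.0
go [0.535 0.046 0.051 0.021] -> [-0.26 -8.26  0.02] [ 0.001 -0.001 -0.001] t 33.6
```

Request:
jog_arm(xyz=[[-0.1, -0.6, 0.02], [-0.2, -1.2, 0.02], [-0.2, -1.8, 0.02], [-0.2, -2.5, 0.02], [-0.2, -3.3, 0.02], [-0.2, -4.1, 0.02], [-0.2, -4.9, 0.02], [-0.2, -5.7, 0.02], [-0.2, -6.5, 0.02], [-0.2, -7.3, 0.02], [-0.2, -7.8, 0.02], [-0.2, -8.1, 0.02]], turn=[[0, 0, 0], [0, 0, 0], [0, 0, 0], [0, 0, 0], [0, 0, 0], [0, 0, 0], [0, 0, 0], [0, 0, 0], [0, 0, 0], [0, 0, 0], [0, 0, 0], [0, 0, 0]], fingers=[-1, -1, -1, -1, -1, -1, -1, -1, -1, -1, -1, -1])

```text
t: 34.8
tool_pos: [0.534, 0.047, 0.0519]
eef_rot: [2.245, -2.197, -0.0]
wrist_force: [-1.8, -0.3, 1.4]
grip_width: 0.0005
finger_force: 1.2
```

Request:
jog_arm(xyz=[[0, 0, 0], [0, 2, -1], [0, 4, -5], [0, 8, -8.5], [0, 11, -8.5], [0, 11, -8.5]], turn=[[0, 0, 0], [0, 0, 0], [0, 0, 0], [0, 0, 0], [0, 0, 0], [0, 0, 0]], fingers=[-1, -1, -1, -1, -1, -1])

```text
t: 35.4
tool_pos: [0.4206, 0.0443, 0.1381]
eef_rot: [-2.244, 2.195, 0.001]
wrist_force: [1.3, 0.8, -0.9]
grip_width: 0.0007
finger_force: 0.0
```

```bash
python3 - <<'E'
from h import *
st()
im=ctrl.grab_frame("scene")
for b in blue(im,"scene"):
  q=ws(*b[3][:2])
  if abs(q[1])<.15 and abs(q[0])<.14: print("scene",b[1],np.round(q,4))
marks()
go(*sw(.121,.054),.13,ST[2]+np.pi/2)
E
```

```text
t 35.4 [0.4206 0.0443 0.1381] [-2.244e+00  2.195e+00  1.000e-03] q [ 0.57  0.02 -0.64 -0.   -0.91 -0.55] w 0.0007 f 0.0
scene 42 [ 0.0872 -0.0587]
scene 81 [0.0887 0.0527]
mark 53 [ 0.0869 -0.0567] overhang 0.0444
mark 89 [0.0884 0.0552] overhang 0.0459
go [0.64  0.049 0.13  1.592] -> [  0.12 -21.61   0.82] [-3.000e-03 -1.000e-03 -1.569e+00] t 35.5
```

Request:
jog_arm(xyz=[[0, -3, 0], [0, -6, 0], [0, -10, 0], [0, -14, 0], [0, -18, 0], [0, -21.6, 0], [0, -21.6, 0], [0, -21.6, 0], [0, -21.6, 0], [0, -21.6, 0], [0, -21.6, 0.8], [0, -21.6, 0.8]], turn=[[0, 0, 1.572], [0, 0, 1.572], [0, 0, 1.572], [0, 0, 1.572], [0, 0, 1.572], [0, 0, 1.572], [0, 0, 1.572], [0, 0, 1.572], [0, 0, 1.572], [0, 0, 1.572], [0, 0, 1.572], [0, 0, 1.572]], fingers=[0.5, 0.5, 0.5, 0.5, 0.5, 0.5, 0.5, 0.5, 0.5, 0.5, 0.5, 0.5], squeeze=12)

```text
t: 36.7
tool_pos: [0.6394, 0.0491, 0.1268]
eef_rot: [0.03, -3.139, 0.001]
wrist_force: [0.4, 0.7, 0.1]
grip_width: 0.0656
finger_force: 0.0
```

```bash
python3 - <<'E'
from h import *
st()
go(*sw(.121,.0545),.045,ST[2]+np.pi/2)
E
```

```text
t 36.7 [0.6394 0.0491 0.1268] [ 3.000e-02 -3.139e+00  1.000e-03] q [ 0.38  0.38 -0.19 -0.   -1.   -1.93] w 0.0656 f 0.0
go [0.64  0.049 0.045 1.592] -> [-0.04  0.03  8.18] [-0.001 -0.003 -0.002] t 36.7
```

Request:
jog_arm(xyz=[[0, 0.1, 4], [0, 0.1, 7], [0, 0.1, 8.4], [0, 0.1, 8.4], [0, 0.1, 8.4], [0, 0.1, 8.4], [0, 0.1, 8.4], [0, 0.1, 8.4], [0, 0.1, 8.4]], turn=[[0, 0, 0], [0, 0, 0], [0, 0, 0], [0, 0, 0], [0, 0, 0], [0, 0, 0], [0, 0, 0], [0, 0, 0], [0, 0, 0]], fingers=[0.5, 0.5, 0.5, 0.5, 0.1, 0.0, -0.1, -0.2, -0.2])

```text
t: 37.6
tool_pos: [0.6402, 0.0506, 0.0459]
eef_rot: [-0.033, 3.139, 0.001]
wrist_force: [0.2, 0.1, 2.0]
grip_width: 0.042
finger_force: 11.9
```

```bash
python3 - <<'E'
from h import *
st(); print(ws(*ctrl.state()["tool_pos"][:2]))
marks()
place([.45,-.272,-.092],.034,.13)
im=ctrl.grab_frame("top");print([(np.round(d["extent"]).tolist(),round(d["conf"],2)) for d in ctrl.boxes_of("rework_tray","top")])
cv2.imwrite("pics/rw2.png",cv2.resize(im[200:298,410:495],None,fx=6,fy=6,interpolation=cv2.INTER_CUBIC)[...,::-1])
E
```

```text
t 37.6 [0.6402 0.0506 0.0459] [-3.300e-02  3.139e+00  1.000e-03] q [ 0.38  0.46 -0.28  0.   -0.83 -1.93] w 0.042 f 11.867078840732574
(np.float64(0.1217244213643312), np.float64(0.05584919244411438))
mark 52 [ 0.087  -0.0565] overhang 0.0445
mark 88 [0.088  0.0553] overhang 0.0455
go [ 0.484 -0.275  0.13   1.479] -> [ 16.3  -32.23  -8.46] [0.001 0.002 0.113] t 37.6
[([426.0, 202.0, 64.0, 88.0], 0.58)]
```

View pics/rw2.png

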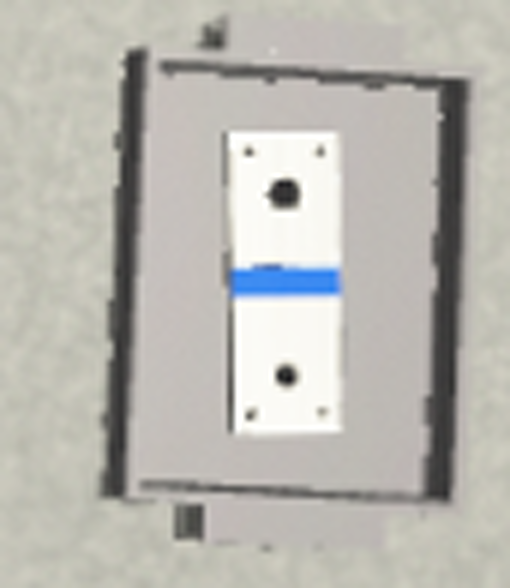

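```bash
python3 - <<'E'
from h import *
c=lambda *p: [(410+(x+.5)/6-.5,200+(y+.5)/6-.5) for x,y in p]
w=toworld(c((147,50),(127,497),(468,80),(450,502),(300,72),(287,493)),.03)
lt,lb,rt,rb,t,b=w[:,:2]
ang=lambda d:np.arctan2(d[1],d[0])
a1,a2=ang(lt-lb),ang(rt-rb);a=(a1+a2)/2;ux=np.array([np.cos(a),np.sin(a)]);uy=np.array([-ux[1],ux[0]])
cl=(lt+lb)/2-.065*uy;cr=(rt+rb)/2+.06*uy
print(a1,a2,cl,cr,(t+b)/2)
p=toworld(c((285.5,282),(287,131),(288,433)),.010)[:,:2];print(p,ang(p[1]-p[2]))
C=np.array([((t+b)/2)@ux,(cl@uy+cr@uy)/2]);C=ux*C[0]+uy*C[1];print("tray",C,"plate rel",(p[0]-C)@ux,(p[0]-C)@uy)
place([p[0][0],p[0][1],ang(p[1]-p[2])],.0335,.13)
E
```

```text
-0.08928253570708321 -0.0942830133597425 [ 0.45646565 -0.29741857] [ 0.45662399 -0.29634732] [ 0.45681049 -0.29220357]
[[ 0.45596759 -0.29509602]
 [ 0.51376154 -0.29852805]
 [ 0.39838688 -0.29351114]] -0.04345626434608924
tray [ 0.45638118 -0.29686789] plate rel -0.0005742419353504258 0.0017265059270616652
go [ 0.489 -0.297  0.13   1.527] -> [ 15.79 -34.39  -8.47] [0.    0.002 0.065] t 37.8
```

Request:
jog_arm(xyz=[[0, 0, -0.6], [0, 0, -2.5], [0, 0, -6], [0.5, -1, -8], [1.5, -3.5, -8.4], [3.2, -7, -8.4], [5, -10.9, -8.4], [6.8, -14.8, -8.4], [8.6, -18.7, -8.4], [10.4, -22.6, -8.4], [12.2, -26.5, -8.4], [13.6, -29.6, -8.4]], turn=[[0, 0, 0], [0, 0, 0], [0, 0, 0], [0, 0, 0], [0, 0, 0.01], [0, 0, 0.02], [0, 0, 0.03], [0, 0, 0.04], [0, 0, 0.05], [0, 0, 0.06], [0, 0, 0.065], [0, 0, 0.065]], fingers=[-0.2, -0.2, -0.2, -0.2, -0.2, -0.2, -0.2, -0.2, -0.2, -0.2, -0.2, -0.2])

```text
t: 38.95
tool_pos: [0.5078, -0.25, 0.1291]
eef_rot: [-0.071, -3.14, -0.001]
wrist_force: [0.1, 0.1, -0.4]
grip_width: 0.0418
finger_force: 11.9
```

```bash
python3 - <<'E'
from h import *
st()
place([.456,-.2951,-.0435],.0335,.0115)
E
```

```text
t 38.95 [ 0.5078 -0.25    0.1291] [-7.10e-02 -3.14e+00 -1.00e-03] q [-0.11  0.27 -0.36 -0.   -0.94 -1.5 ] w 0.0418 f 11.859715729951859
go [ 0.489 -0.297  0.012  1.527] -> [ 1.61 -4.74 11.76] [ 0.    -0.001 -0.002] t 39.0
```

Request:
jog_arm(xyz=[[0.8, -2.5, 0], [1.5, -4.4, 0], [1.5, -4.5, 2], [1.5, -4.5, 5.5], [1.5, -4.5, 8.5], [1.5, -4.5, 9.8], [1.5, -4.5, 10.3], [1.5, -4.5, 10.3], [1.5, -4.5, 10.3]], turn=[[0, 0, 0], [0, 0, 0], [0, 0, 0], [0, 0, 0], [0, 0, 0], [0, 0, 0], [0, 0, 0], [0, 0, 0], [0, 0, 0]], fingers=[-0.2, -0.2, -0.2, -0.2, -0.2, -0.2, -0.2, -0.2, -0.2])

```text
t: 39.85
tool_pos: [0.4936, -0.2928, 0.0272]
eef_rot: [0.069, 3.139, -0.001]
wrist_force: [-0.8, -0.9, 0.4]
grip_width: 0.0419
finger_force: 11.9
```

```bash
python3 - <<'E'
from h import *
st()
place([.456,-.2951,-.0435],.0335,.0115)
E
```

```text
t 39.85 [ 0.4936 -0.2928  0.0272] [ 6.900e-02  3.139e+00 -1.000e-03] q [-0.19  0.4  -0.45  0.   -0.72 -1.42] w 0.0419 f 11.858552992343903
go [ 0.489 -0.297  0.012  1.527] -> [ 0.4  -0.39  1.57] [-0.     0.002 -0.   ] t 39.9
```

Request:
jog_arm(xyz=[[0.4, -0.35, 0.4], [0.4, -0.35, 0.9], [0.4, -0.35, 1.45], [0.4, -0.35, 1.45], [0.4, -0.35, 1.45], [0.4, -0.35, 1.45], [0.4, -0.35, 1.0], [0.4, -0.35, -1], [0.4, -0.35, -5], [0.4, -0.35, -9.5], [0.4, -0.35, -10.5], [0.4, -0.35, -10.5]], turn=[[0, 0, 0], [0, 0, 0], [0, 0, 0], [0, 0, 0], [0, 0, 0], [0, 0, 0], [0, 0, 0], [0, 0, 0], [0, 0, 0], [0, 0, 0], [0, 0, 0], [0, 0, 0]], fingers=[-0.2, -0.2, -0.2, -0.2, 0.1, 0.25, 0.3, 0.3, 0.3, 0.3, 0.4, 0.5])

```text
t: 41.05
tool_pos: [0.4901, -0.2964, 0.134]
eef_rot: [0.069, 3.135, -0.002]
wrist_force: [-0.2, 0.2, -0.6]
grip_width: 0.0639
finger_force: 0.0
```

```bash
python3 - <<'E'
from h import *
st()
passtray()
go(*sw(.121,-.0566),.13,ST[2]+np.pi/2)
E
```

```text
t 41.05 [ 0.4901 -0.2964  0.134 ] [ 6.900e-02  3.135e+00 -2.000e-03] q [-0.2   0.27 -0.35  0.   -0.95 -1.41] w 0.0639 f 0.0
pass [0.4416 0.3057 0.1704] 82.31372549019608
go [ 0.642 -0.062  0.13   1.592] -> [-14.24  24.07   0.23] [-0.     0.003 -0.066] t 41.1
```

Request:
jog_arm(xyz=[[-2.3, 4, 0], [-4.6, 8, 0], [-6.9, 12, 0], [-9.2, 16, 0], [-11.5, 20, 0], [-13.5, 23, 0], [-14.2, 24, 0], [-14.2, 24, 0], [-14.2, 24, 0]], turn=[[0, 0, -0.01], [0, 0, -0.02], [0, 0, -0.03], [0, 0, -0.04], [0, 0, -0.05], [0, 0, -0.06], [0, 0, -0.066], [0, 0, -0.066], [0, 0, -0.066]], fingers=[0.5, 0.5, 0.5, 0.5, 0.5, 0.5, 0.5, 0.5, 0.5])

```text
t: 42.0
tool_pos: [0.6399, -0.0629, 0.1295]
eef_rot: [0.034, -3.139, 0.0]
wrist_force: [-0.8, 0.1, 0.2]
grip_width: 0.066
finger_force: 0.0
```

```bash
python3 - <<'E'
from h import *
st()
go(*sw(.121,-.0566),.045,ST[2]+np.pi/2)
E
```

```text
t 42.0 [ 0.6399 -0.0629  0.1295] [ 0.034 -3.139  0.   ] q [ 0.2   0.38 -0.19 -0.   -1.01 -1.75] w 0.066 f 0.0
go [ 0.642 -0.062  0.045  1.592] -> [-0.22  0.1   8.45] [-0.    -0.003  0.   ] t 42.0
```

Request:
jog_arm(xyz=[[-0.2, 0.1, 4], [-0.2, 0.1, 7], [-0.2, 0.1, 8.4], [-0.2, 0.1, 8.4], [-0.2, 0.1, 8.4], [-0.2, 0.1, 8.4], [-0.2, 0.1, 8.4], [-0.2, 0.1, 8.4], [-0.2, 0.1, 8.4]], turn=[[0, 0, 0], [0, 0, 0], [0, 0, 0], [0, 0, 0], [0, 0, 0], [0, 0, 0], [0, 0, 0], [0, 0, 0], [0, 0, 0]], fingers=[0.5, 0.5, 0.5, 0.5, 0.1, 0.0, -0.1, -0.2, -0.2])

```text
t: 42.9
tool_pos: [0.6437, -0.0614, 0.0479]
eef_rot: [-0.035, 3.14, 0.0]
wrist_force: [1.4, -0.5, 1.6]
grip_width: 0.0416
finger_force: 11.9
```

```bash
python3 - <<'E'
from h import *
st(); print(ws(*ctrl.state()["tool_pos"][:2]))
marks()
place([.4416,.3058,.17],.0345,.13)
E
```

```text
t 42.9 [ 0.6437 -0.0614  0.0479] [-0.035  3.14   0.   ] q [ 0.21  0.47 -0.26  0.   -0.84 -1.76] w 0.0416 f 11.928005665540695
(np.float64(0.12284664218214633), np.float64(-0.05619164393608222))
mark 56 [ 0.0868 -0.056 ] overhang 0.0443
go [0.476 0.312 0.13  1.741] -> [15.97 37.66 -8.24] [-0.     0.002 -0.148] t 43.0
```

Request:
jog_arm(xyz=[[0, 0, 0], [0, 0, 0.2], [0, 0, 0.2], [0, 0, 0.2], [0, 0, 0.2], [0, 0, 0.2], [0, 0, 0], [0, 0, -1], [0, 0, -3], [0, 0, -6], [0, 0, -8], [0, 0, -8.2]], turn=[[0, 0, 0], [0, 0, 0], [0, 0, 0], [0, 0, 0], [0, 0, 0], [0, 0, 0], [0, 0, 0], [0, 0, 0], [0, 0, 0], [0, 0, 0], [0, 0, 0], [0, 0, 0]], fingers=[0.1, 0.1, 0.1, -0.2, -0.2, -0.2, -0.2, -0.2, -0.2, -0.2, -0.2, -0.2])

```text
t: 44.15
tool_pos: [0.645, -0.0614, 0.1332]
eef_rot: [-0.035, 3.135, 0.0]
wrist_force: [-0.2, 0.5, -0.7]
grip_width: 0.0415
finger_force: 11.9
```

```bash
python3 - <<'E'
from h import *
st()
place([.4416,.3058,.17],.036,.13)
E
```

```text
t 44.15 [ 0.645  -0.0614  0.1332] [-0.035  3.135  0.   ] q [ 0.21  0.38 -0.18  0.   -1.   -1.76] w 0.0415 f 11.928778141736984
go [0.477 0.312 0.13  1.741] -> [15.96 37.69  0.23] [-0.     0.006 -0.148] t 44.1
```

Request:
jog_arm(xyz=[[0.6, 1.5, 0], [1.9, 4.5, 0], [3.5, 8.3, 0], [5.1, 12.1, 0], [6.7, 15.9, 0], [8.3, 19.7, 0], [9.9, 23.5, 0], [11.5, 27.3, 0], [13.1, 31.1, 0], [14.6, 34.6, 0], [15.6, 36.9, 0], [15.8, 37.3, 0]], turn=[[0, 0, 0], [0, 0, -0.01], [0, 0, -0.03], [0, 0, -0.05], [0, 0, -0.07], [0, 0, -0.09], [0, 0, -0.11], [0, 0, -0.12], [0, 0, -0.13], [0, 0, -0.14], [0, 0, -0.15], [0, 0, -0.15]], fingers=[-0.2, -0.2, -0.2, -0.2, -0.2, -0.2, -0.2, -0.2, -0.2, -0.2, -0.2, -0.2])

```text
t: 45.35
tool_pos: [0.475, 0.3103, 0.1283]
eef_rot: [0.275, -3.129, 0.001]
wrist_force: [-0.4, -1.1, -0.7]
grip_width: 0.0419
finger_force: 11.9
```

```bash
python3 - <<'E'
from h import *
st()
im=ctrl.grab_frame("scene")
cv2.imwrite("pics/s6.png",cv2.resize(im[100:320,300:600],None,fx=2.5,fy=2.5)[...,::-1])
place([.4416,.3058,.17],.036,.0165)
E
```

```text
t 45.35 [0.475  0.3103 0.1283] [ 2.750e-01 -3.129e+00  1.000e-03] q [ 0.92  0.27 -0.36 -0.   -0.94 -2.32] w 0.0419 f 11.92912146449089
go [0.477 0.312 0.016 1.741] -> [-0.23  0.2  11.17] [-0.001 -0.001  0.004] t 45.4
```

View pics/s6.png

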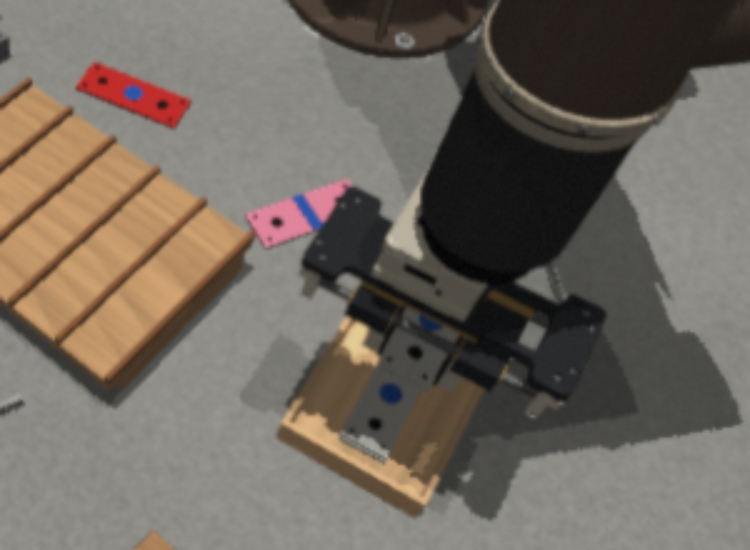

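Request:
jog_arm(xyz=[[-0.2, 0.1, 2], [-0.2, 0.1, 6], [-0.2, 0.1, 8.5], [-0.2, 0.1, 9.6], [-0.2, 0.1, 9.8], [-0.2, 0.1, 9.8], [-0.2, 0.1, 9.8]], turn=[[0, 0, 0], [0, 0, 0], [0, 0, 0], [0, 0, 0], [0, 0, 0], [0, 0, 0], [0, 0, 0]], fingers=[-0.2, -0.2, -0.2, -0.2, -0.2, -0.2, -0.2])

```text
t: 46.1
tool_pos: [0.4794, 0.3099, 0.0323]
eef_rot: [-0.269, 3.128, 0.002]
wrist_force: [0.0, 0.5, -1.3]
grip_width: 0.0416
finger_force: 11.9
```

```bash
python3 - <<'E'
from h import *
st()
place([.4416,.3058,.17],.036,.0165)
E
```

```text
t 46.1 [0.4794 0.3099 0.0323] [-2.690e-01  3.128e+00  2.000e-03] q [ 0.92  0.39 -0.45  0.   -0.73 -2.32] w 0.0416 f 11.92881166934967
go [0.477 0.312 0.016 1.741] -> [0.2  0.23 1.58] [0.001 0.002 0.002] t 46.1
```

Request:
jog_arm(xyz=[[0.2, 0.2, 0.5], [0.2, 0.2, 1.0], [0.2, 0.2, 1.5], [0.2, 0.2, 1.5], [0.2, 0.2, 1.5], [0.2, 0.2, 1.5], [0.2, 0.2, 1.0], [0.2, 0.2, -1], [0.2, 0.2, -5], [0.2, 0.2, -9.5], [-4, -5, -10.5], [-7, -9, -10.5]], turn=[[0, 0, 0], [0, 0, 0], [0, 0, 0], [0, 0, 0], [0, 0, 0], [0, 0, 0], [0, 0, 0], [0, 0, 0], [0, 0, 0], [0, 0, 0], [0, 0, 0], [0, 0, 0]], fingers=[-0.2, -0.2, -0.2, -0.2, 0.1, 0.25, 0.3, 0.3, 0.3, 0.3, 0.4, 0.5])

```text
t: 47.3
tool_pos: [0.5518, 0.2458, 0.139]
eef_rot: [-0.275, 3.125, 0.005]
wrist_force: [1.3, 1.4, -0.4]
grip_width: 0.0635
finger_force: 0.0
```

Request:
jog_arm(xyz=[[-2, -4, 0], [-4, -8, 0], [-6, -12, 0], [-8, -17, 0], [-8, -22, 0], [-8, -22, 0]], turn=[[0, 0, 0], [0, 0, 0], [0, 0, 0], [0, 0, 0], [0, 0, 0], [0, 0, 0]], fingers=[0.5, 0.5, 0.5, 0.5, 0.5, 0.5])

```text
t: 47.9
tool_pos: [0.6673, 0.0361, 0.1352]
eef_rot: [0.262, -3.13, 0.001]
wrist_force: [-0.3, -0.3, -0.3]
grip_width: 0.0658
finger_force: 0.0
```

```bash
python3 - <<'E'
from h import *
st()
im=ctrl.grab_frame("scene");t=ctrl.grab_frame("top")
for n in("mug","driver","carton"):print(n,[(np.round(d["extent"]).tolist(),round(d["conf"],2)) for d in ctrl.boxes_of(n,"scene")][:2])
a=cv2.resize(im[90:320,220:520],(800,613))[:300];a=cv2.resize(im[90:320,220:520],(400,307));b=cv2.resize(im[225:320,400:510],(400,345));c=cv2.resize(t[190:300,400:500],(400,440))
cv2.imwrite("pics/end.png",np.hstack([np.vstack([a,b[:290]]),np.vstack([c,np.zeros((157,400,3),np.uint8)])])[...,::-1])
E
```

```text
t 47.9 [0.6673 0.0361 0.1352] [ 2.62e-01 -3.13e+00  1.00e-03] q [ 0.35  0.41 -0.12  0.   -1.04 -1.75] w 0.0658 f 0.0
mug [([180.0, 182.0, 41.0, 51.0], 0.84)]
driver [([218.0, 258.0, 89.0, 47.0], 0.91)]
carton [([329.0, 313.0, 81.0, 87.0], 0.73)]
```

View pics/end.png

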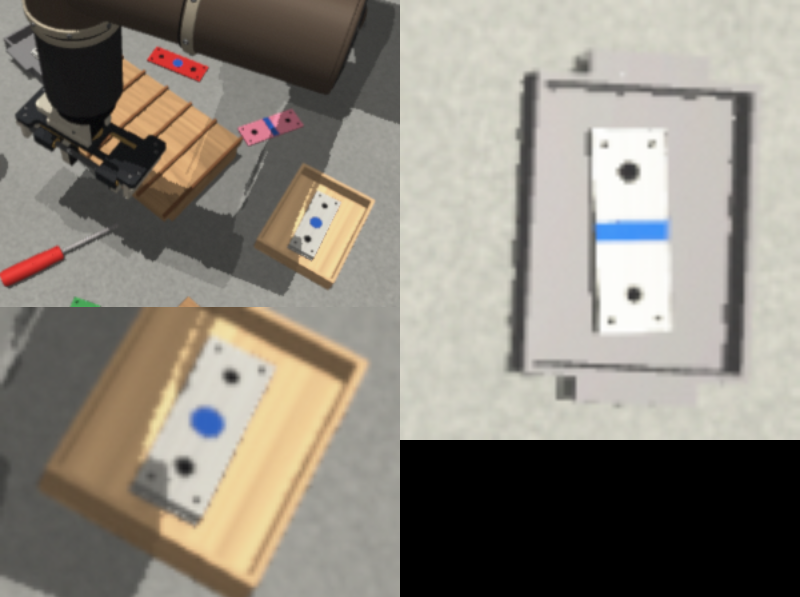

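The stand is empty. Three dot plates are stacked near the centre of the plywood tray and two strip plates near the centre of the lugged tray. The mug, screwdriver and carton have not moved, and the gripper is touching nothing.

```bash
python3 -c "
from workcell import ctrl
print(ctrl.job_done())"
```

```text
the job is handed in; nothing more can be done
None
```

I moved all five plates and handed the job in at about 48 s on the robot clock: three dot plates are stacked in the plywood tray and two strip plates in the lugged tray; the hand-in returned no verdict.

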